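# Refit two filters in the air conditioner's filter carrier

## Robot

A 7-joint arm with a two-finger parallel gripper is mounted at the origin on the work surface. World frame = base frame: x ahead of the robot, y to its left, z up, the work surface at z = 0. Lengths are in mm, angles in rad, forces in N, time in s.
With the tool pointing down it reaches from about 400 to 875 mm from the base axis. Payload 4.4 kg.
Tool frame: the origin (TCP) lies on the centre line of the jaws, within the pads' length; the fingertips stand 8 mm ahead of it and the grasp point (between the pads) lies 11 mm behind it; x points along the fingers, z is the direction in which the jaws open and shut, and the axes are right-handed (so a half turn about x gives the same grasp; the last joint's range is limited). The gripper opens to 85 mm and grips with 20 to 120 N. Pads are 22 mm wide; open, the fingers measure 114 mm over their backs; the gripper's body (76 mm by 85 mm) begins 54 mm behind the grasp point. The pads swing forward as they close: fully open they stand 13 mm farther back than shut.
Start: joints at [1.157, 0.628, 0.038, 1.517, -0.027, 0.996, -0.02], TCP at [221.567, -611.086, 239.313] pointing down, gripper open.
Joint ranges: [-3.06, 3.06], [-0.37, 2.12], [-1.25, 1.32], [0.18, 2.47], [-1.1, 4.24], [0.23, 1.98], [-2.94, 2.94]. Speed limits (rad/s): [2.57, 2.57, 3.14, 3.14, 3.14, 3.14, 3.14].

## Interface

Orientations are given as [roll, pitch, yaw] about the fixed x, y, z axes, in that order (R = Rz(yaw) Ry(pitch) Rx(roll)).
In Python, from cell import ctrl, get_image, camera_params gives the robot as it stands. The module is installed in compiled form; this text tells all that it offers.
- The arm moves only by the shell command python3 -m handwheel 'ROWS'. ROWS is text: rows parted by semicolons, each of 7 numbers parted by spaces: the opening, from -1 (shut) to 1 (fully open), then the shift along the tool's x, y, z in mm, then the turn, a rotation vector about the tool's x, y, z in rad. In form: grip x y z wx wy wz; .... A call has 1 to 10 rows; each row shifts and turns the pose as measured when the row begins, along the tool's axes as they then stand; what a row does not reach is not made up. A row lasts 1/10 s, in which the tool goes at most 50 mm and 8.59 degrees, less where a joint would pass 70% of its speed; a pose out of reach is approached as far as the arm can. A call with a gripper value outside its range is refused whole. The fingers move at their own pace and stop on an object; the grip force is fixed at half the most. Time passes only in rows, so rows that do not move let the fingers close. It gives the time, the measured TCP pose, the force and the opening at its end, in the units of the state.
- ctrl.read_state(): the state, without advancing time (a new reading comes with each control period).
- get_image(name): name is "scene" or "top"; returns the picture (400x640x3 uint8, blue, green, red); there is no depth.
- camera_params(name): a dict with "fx", "fy", "cx", "cy" (pixels), "k1" (the pictures are not rectified: a ray, as slopes to the right and down, at radius r is drawn at 1 + k1 r^2 times it, then the intrinsics apply), "eye" and "orientation" of the camera in the world. Camera axes: x right, y up, looking along -z (the intrinsics and any distortion apply to the point x, -y, -z); pixel columns grow to the right and rows downward; lengths in mm; the calibration is good to about 2 mm. A picture is of the moment at which its call begins. camera_params takes no time and is no camera call.
- ctrl.finish_job(): hands the job in, once; it reports no verdict.
The state is a dict: "clock": time; "qpos": joint angles; "qd": joint speeds; "tau": joint torques, N m; "eef_pos": TCP position; "tool_rot": TCP orientation; "force": force on the tool from outside, world axes, zero at the start; "torque": the same for the moment, N m; "width": finger opening in mm.
Only numpy, scipy, OpenCV 4.12 (cv2) and the standard library are available. Lean on these libraries where they do the work, as an engineer would, in place of code of your own. Each camera call takes 0.05 s, during which the arm holds its last target.

## Task

Put the two washed filters back into the air conditioner's filter carrier, each in the bay of its own length: tuck the filter's thin tongue under the bay's fixed lip, swing the filter down and press its free edge until the catch snaps over it, so that both end fully home and flat, and let go. Leave the bottle, the screwdriver and the clear tub where they stand.

Things in the scene. Friction and masses are not known exactly. Their poses are not given: they have to be found in the camera images.
- carrier: White plastic filter carrier, fixed on the counter, 320 (y) x 135 (x -65 to +70) x 25 mm high. Two bays open upwards in a row along y: long one towards -y, short one towards +y, 8 mm divider between. Origin: on the counter, mid length, mid bay width. Turned up to 0.3 rad; its -x side (lips) is nearer the robot. It lies to the robot's left or right.
- bay_long (a point): Middle of the floor of the long bay: 165 mm (y) x 86 mm (x -43 to +43). The floor (dark slots) is 10 mm above the counter; the rim is 15 mm above the floor. Axes as the carrier's. A filter that is home has its own origin here, with the same axes.
- bay_short (a point): The same for the short bay: 117 mm (y) x 86 mm (x).
- lip_long (a point): Middle of the lower inner edge of the long bay's rigid retaining lip: bay x = -35 mm, 11 mm above the bay floor. The lip runs the bay's whole length, overhangs the floor by 8 mm (bay x -43 to -35), is 4 mm thick, its top level with the rim.
- lip_short (a point): The same point on the short bay's lip; same section.
- catch_long (a joint): Sprung snap catch in the middle of the long bay's +x wall, 24 mm wide; 0 = out, up to 5.5 mm = pushed back towards +x. Its inner face slopes from the wall (bay x +43, 24 mm above the floor) down and inwards to a nose at bay x +38.5, 14 mm above the floor. Pressing the filter's free edge down takes about 4 to 8 N there; then the catch springs out over it.
- catch_short (a joint): The same catch in the short bay.
- filter_long: Long filter: grey frame, black core, 160 (y) x 84 mm (x -42 to +42), 160 g, 12 mm thick, but along -x the tongue (x -42 to -30, 156 long) is only 6 mm thick, flush with the underside. Grip rib on top over the origin: 10 (x) x 50 mm (y), z 12 to 31 mm. +x edge: free edge. Origin: middle of the underside, z up. Starts flat, rib up, on a 10 mm crate lid, about a quarter turn (+z) from the carrier.
- filter_short: Short filter: as the long one in all but length: 112 mm (y), tongue 108 mm, 120 g. Same section, rib and origin. The two lie side by side on the crate lid across the bottle from the carrier, either one nearer the bottle.
- bottle: Half bottle of green glass, upright, 65 mm diameter, 235 mm tall, 0.75 kg, standing between carrier and crate lid. Bystander. Origin: centre of its foot.
- screwdriver: Screwdriver, 190 mm long, lying on the counter between the carrier and the robot. Bystander. Origin: about the middle of its length.
- tub: Clear open plastic tub, 100 x 140 x 50 mm high, on the counter just beyond the carrier. Bystander. Origin: centre of its underside.
Not all that is in view belongs to the job. Leave any turquoise look-alike of the filter_long alone.

How it is judged:
By the outcome, as a careful person would: the job done as asked, in the order asked, and still so for the second after the job is handed in, with the robot touching nothing.
It also fails if it takes over 72 s, if anything falls off the work surface, if the arm or the gripper's body presses on something with over 40 N, if the wrist force passes 120 N, or if a joint passes its speed limit or range.

## Working session

There is one attempt and no reset: what is moved stays moved. The work goes in short steps, Python scripts to look and compute and a shell command to move; the robot and the scene stay as the last step left them, time stands still between calls to the robot, and variables do not carry over. Pictures are saved under pics/ and viewed, and the job is handed in when it is done.

```bash
mkdir -p pics; python3 - <<'E'
from cell import ctrl,get_image,camera_params
import cv2
for n in("scene","top"):
    cv2.imwrite(f"pics/{n}0.png",get_image(n)); print(camera_params(n))
print(ctrl.read_state())
E
```

```text
{'fx': 465.91076625156484, 'fy': 465.91076625156484, 'cx': 318.129536182758, 'cy': 193.76473984662132, 'k1': 0.011560776364806243, 'eye': array([1328.59227796,  505.72471846,  758.50391828]), 'orientation': array([ 0.93370535, -0.01711519,  2.13831511])}
{'fx': 477.27950451149843, 'fy': 477.27950451149843, 'cx': 321.8118909225781, 'cy': 195.95277015923207, 'k1': -0.010040545741942103, 'eye': array([ 242.5722961 ,   14.87612991, 1413.25302276]), 'orientation': array([ 0.19298043, -0.01340035, -1.59344135])}
{'clock': 0.1, 'qpos': array([ 1.15718812,  0.62927439,  0.03845756,  1.51827744, -0.02703151,
        0.99628814, -0.02000118]), 'qd': array([ 0.00038637, -0.00265873,  0.00041025, -0.00228248, -0.0013021 ,
        0.00083974, -0.00133716]), 'tau': array([ 4.25656573e-03, -5.64531648e+01,  1.23048875e+00, -1.93972671e+01,
        1.11007490e-02,  5.48539989e-03,  4.88916342e-06]), 'eef_pos': array([ 221.38739647, -610.55143728,  238.46478768]), 'tool_rot': array([3.14150115, 1.56906703, 1.91848413]), 'force': array([-1.11573511, -0.06145365,  0.9857097 ]), 'torque': array([ 0.02951932, -0.03607511, -0.03615295]), 'width': 85.58938799246522}
```

View pics/scene0.png

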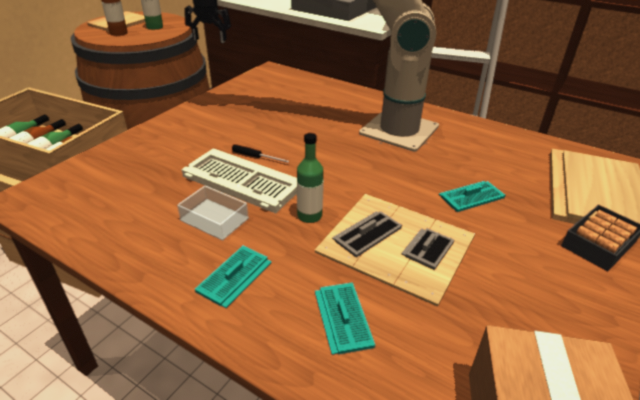

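View pics/top0.png

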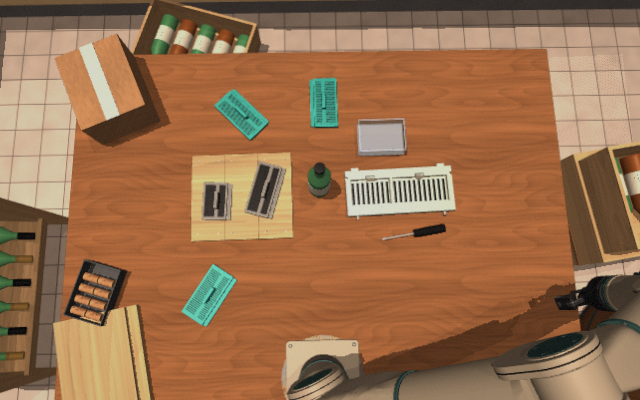

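```bash
cat > h.py <<'E'
import numpy as np,cv2
from scipy.spatial.transform import Rotation as R
from cell import ctrl,get_image,camera_params
def ray(n,u,v):
    c=camera_params(n); d=np.array([(u-c['cx'])/c['fx'],(v-c['cy'])/c['fy']]); s=d.copy()
    for _ in range(20): s=d/(1+c['k1']*(s@s))
    M=R.from_euler('xyz',c['orientation']).as_matrix()
    return c['eye'],M@np.array([s[0],-s[1],-1.0])
def onz(n,u,v,z):
    e,d=ray(n,u,v); return e+d*(z-e[2])/d[2]
def proj(n,p):
    c=camera_params(n); M=R.from_euler('xyz',c['orientation']).as_matrix()
    q=M.T@(np.array(p,float)-c['eye']); s=np.array([q[0],-q[1]])/-q[2]; s=s*(1+c['k1']*(s@s))
    return s*c['fx']+[c['cx'],c['cy']]
def crop(n,x0,y0,x1,y1,k,f,img=None):
    im=get_image(n) if img is None else img
    cv2.imwrite(f,cv2.resize(im[y0:y1,x0:x1],None,fx=k,fy=k,interpolation=cv2.INTER_CUBIC)); return im
E
python3 - <<'E'
from h import *
t=cv2.imread('pics/top0.png')
crop('top',185,145,305,245,6,'pics/c1.png',t)
crop('top',335,155,465,245,6,'pics/c2.png',t)
s=cv2.imread('pics/scene0.png')
crop('scene',315,190,480,300,4,'pics/c3.png',s)
crop('scene',175,135,305,240,6,'pics/c4.png',s)
E
```

```text
(no output)
```

View pics/c1.png

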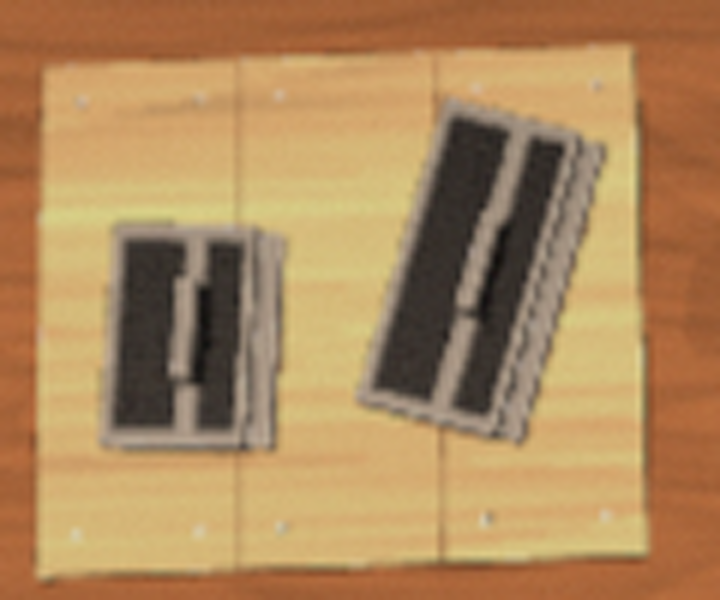

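View pics/c2.png

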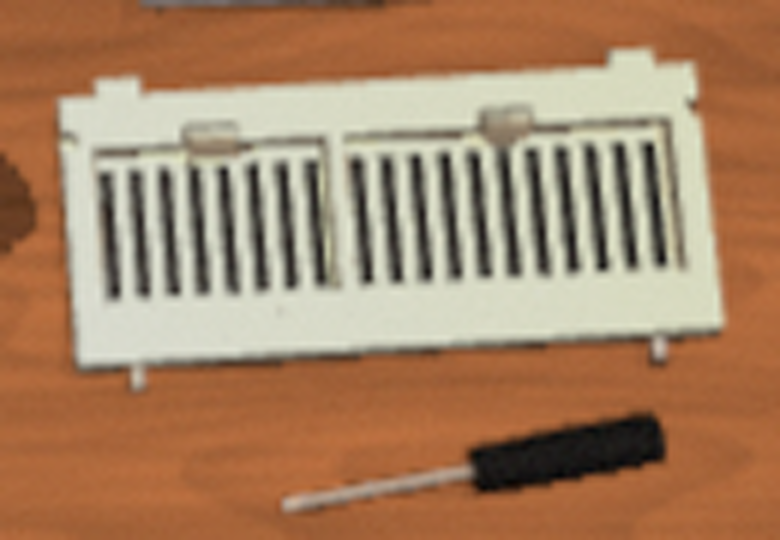

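View pics/c3.png

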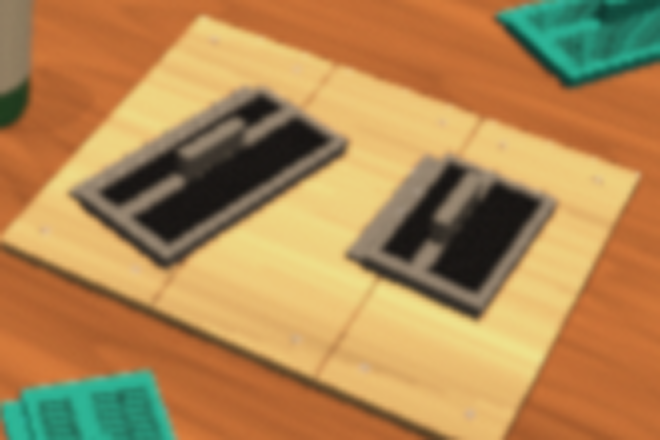

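View pics/c4.png

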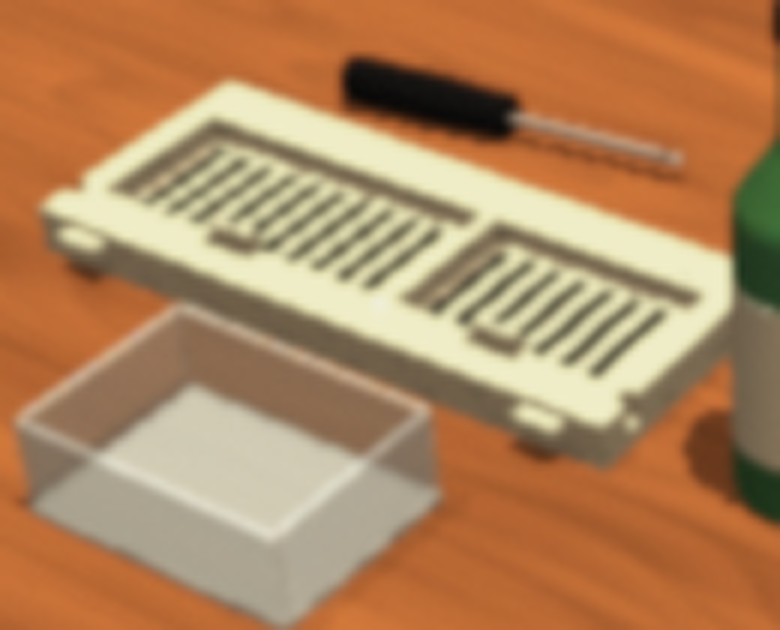

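```bash
cat > fit.py <<'E'
from h import *
def fit(model,pix,n='top'):
    # model (x,y,zworld), rigid 2D
    W=np.array([onz(n,u,v,m[2])[:2] for m,(u,v) in zip(model,pix)]); m=np.array(model)[:,:2]
    mc,wc=m.mean(0),W.mean(0); A=(m-mc); B=W-wc
    th=np.arctan2((A[:,0]*B[:,1]-A[:,1]*B[:,0]).sum(),(A*B).sum())
    c,s=np.cos(th),np.sin(th); Rm=np.array([[c,-s],[s,c]])
    t=wc-Rm@mc; return t,th,(W-(A@Rm.T+wc)).round(1)
E
python3 - <<'E'
from fit import *
f=lambda L:[(185+u/6,145+v/6) for u,v in L]
g=lambda L:[(335+u/6,155+v/6) for u,v in L]
for nm,l,px in(("long",80,[(447,102),(360,403),(603,148),(520,443)]),("short",56,[(115,228),(103,447),(285,238),(271,448)])):
    t=l-2
    print(nm,fit([(42,-l,22),(42,l,22),(-42,-t,16),(-42,t,16)],f(px)))
print('carrier',fit([(70,160,25),(70,-160,25),(-65,-160,25),(-65,160,25)],g([(60,97),(695,65),(722,328),(78,367)])))
# bay corners at rim +x side, lip inner edge
print('bays',fit([(43,145,25),(43,28,25),(43,20,25),(43,-145,25),],g([(93,150),(325,138),(345,136),(670,120)])))
print('catch',[onz('top',*p,30).round(1) for p in g([(211,138),(506,122)])])
E
```

```text
long (array([534.72978093, 157.38649271]), np.float64(1.2965562247255698), array([[-1.4, -1. ],
       [ 0.8, -2.1],
       [-0.4,  1.7],
       [ 1. ,  1.4]]))
short (array([503.78066784, 300.03504176]), np.float64(1.5305269237208603), array([[-1.1, -0.2],
       [ 1.1, -1.6],
       [-1.2,  0.4],
       [ 1.2,  1.5]]))
carrier (array([ 522.78035049, -243.01286495]), np.float64(0.03531326061253928), array([[ 0.6, -0.4],
       [-0.3, -0.4],
       [ 0.6,  1. ],
       [-0.9, -0.1]]))
bays (array([ 522.2130766 , -242.96573004]), np.float64(0.03365493098045504), array([[-0.1, -0. ],
       [-0.2,  0.9],
       [ 0.4, -1.2],
       [-0.1,  0.3]]))
catch [array([ 564. , -155.1,   30. ]), array([ 569.3, -302.6,   30. ])]
```

```bash
cat >> fit.py <<'E'
def T(p,c):  # local xyz -> world; p=(x,y,z,yaw)
    s,k=np.sin(p[3]),np.cos(p[3]); return np.array([p[0]+k*c[0]-s*c[1],p[1]+s*c[0]+k*c[1],p[2]+c[2]])
CAR=(522.5,-243,0,0.0345); FL=(534.7,157.4,10,1.2966); FS=(503.8,300,10,1.5305)
BL=tuple(T(CAR,(0,-62.5,10)))+(CAR[3],); BS=tuple(T(CAR,(0,86.5,10)))+(CAR[3],)
E
python3 - <<'E'
from fit import *
for n in('scene','top'):
    im=cv2.imread(f'pics/{n}0.png'); k=3
    b=cv2.resize(im,None,fx=k,fy=k,interpolation=cv2.INTER_CUBIC)
    def poly(p,pts,col):
        q=np.array([proj(n,T(p,c)) for c in pts])*k+k/2-.5
        cv2.polylines(b,[q.round().astype(int)],True,col,1)
    for p,l in((FL,80),(FS,56)):
        poly(p,[(42,-l,12),(42,l,12),(-30,l,12),(-30,-l,12)],(0,0,255))
        poly(p,[(5,-25,31),(5,25,31),(-5,25,31),(-5,-25,31)],(0,255,0))
    poly(CAR,[(70,-160,25),(70,160,25),(-65,160,25),(-65,-160,25)],(0,0,255))
    for y0,y1 in((-145,20),(28,145)): poly(CAR,[(43,y0,25),(43,y1,25),(-35,y1,25),(-35,y0,25)],(255,0,0))
    if n=='scene': cv2.imwrite('pics/o1.png',b[400:920,520:1320]); cv2.imwrite('pics/o2.png',b[540:940,920:1480])
    else: cv2.imwrite('pics/o3.png',b[420:760,540:1320+60])
print(BL,BS,onz('top',319,190,0))
s=ctrl.read_state(); print(R.from_euler('xyz',s['tool_rot']).as_matrix().round(3))
E
```

```text
(np.float64(524.6558222793618), np.float64(-305.4628083766637), np.float64(10.0), 0.0345) (np.float64(519.5163419653633), np.float64(-156.55147320669744), np.float64(10.0), 0.0345) [536.77455921  -2.22387918   0.        ]
[[-0.001  0.94   0.341]
 [ 0.002  0.341 -0.94 ]
 [-1.     0.    -0.002]]
```

View pics/o1.png

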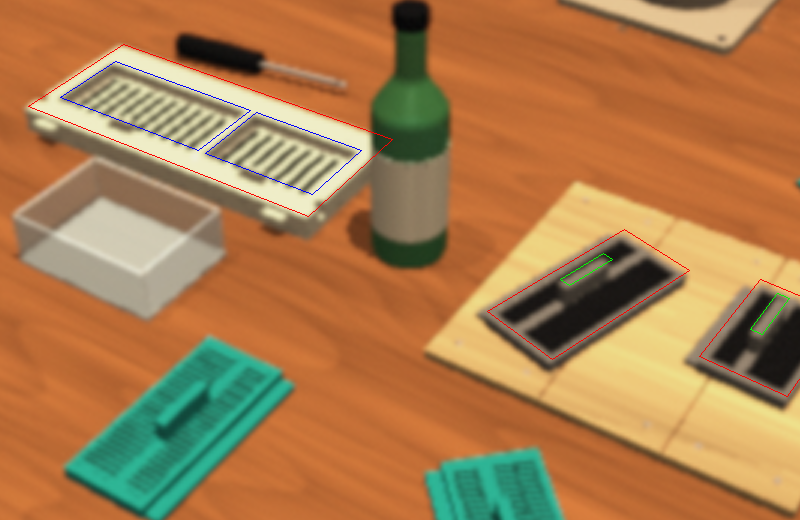

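View pics/o2.png

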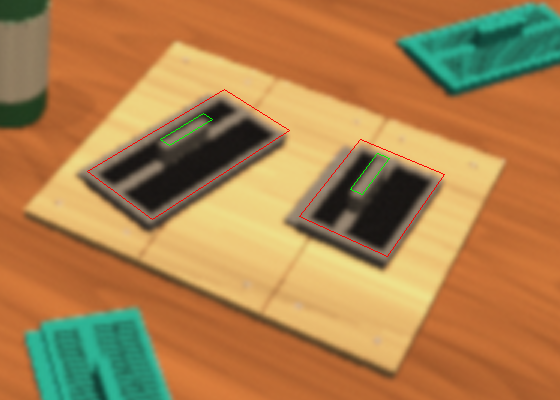

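View pics/o3.png

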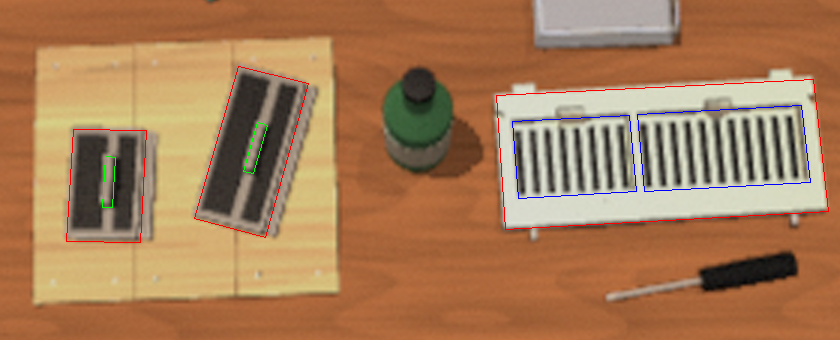

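Candidates: grey/black long filter at top (265,190), grey/black short filter at (216,201). Turquoise look-alikes are at (241,114), (323,103) and (209,295). I choose the two grey ones, and close crop c1 confirms rib up and tongue towards the bottle. I fetch the long one first.

```bash
cat > p.py <<'E'
import sys
from fit import *
def Rt(az,tilt=0): # tool x down, tool z at azimuth az; tilt>0 lifts free edge
    x=np.array([0,0,-1.]);z=np.array([np.cos(az),np.sin(az),0]);y=np.cross(z,x)
    return R.from_matrix(np.c_[x,y,z])*R.from_rotvec([0,-tilt,0])
def go(pos,az,tilt=0,step=45,rot=.13,nmax=10):
    s=ctrl.read_state(); p=s['eef_pos']; q=R.from_euler('xyz',s['tool_rot']); g=Rt(az,tilt)
    d=np.array(pos)-p; w=(q.inv()*g).as_rotvec()
    n=int(max(np.ceil(np.linalg.norm(d)/step),np.ceil(np.linalg.norm(w)/rot),1))
    print('t',round(s['clock'],1),'p',p.round(1),'F',s['force'].round(1),'w',round(s['width'],1),'q7',s['qpos'][5:].round(2),'n',n)
    print('tool-d',q.inv().apply(d).round(1),'rv',w.round(3))
    for i in range(min(n,nmax)):
        print(*q.inv().apply(d/n).round(0).astype(int),*(w/n).round(3),';'); q=q*R.from_rotvec(w/n)
E
python3 -c "
from p import *
go((440,-150,330),0.2)"
```

```text
t 0.1 p [ 221.4 -610.6  238.5] F [-1.1 -0.1  1. ] w 85.6 q7 [ 1.   -0.02] n 12
tool-d [ -90.9  362.5 -358.6] rv [-1.423e+00 -1.000e-03 -1.000e-03]
-8 30 -30 -0.119 -0.0 -0.0 ;
-8 34 -26 -0.119 -0.0 -0.0 ;
-8 36 -22 -0.119 -0.0 -0.0 ;
-8 39 -17 -0.119 -0.0 -0.0 ;
-8 41 -13 -0.119 -0.0 -0.0 ;
-8 42 -8 -0.119 -0.0 -0.0 ;
-8 42 -3 -0.119 -0.0 -0.0 ;
-8 42 2 -0.119 -0.0 -0.0 ;
-8 42 7 -0.119 -0.0 -0.0 ;
-8 41 12 -0.119 -0.0 -0.0 ;
```

```bash
python3 -m handwheel '1 -10 30 -30 -0.12 0 0; 1 -10 34 -26 -0.12 0 0; 1 -10 36 -22 -0.12 0 0; 1 -10 39 -17 -0.12 0 0; 1 -10 41 -13 -0.12 0 0; 1 -10 42 -8 -0.12 0 0; 1 -8 42 -3 -0.12 0 0; 1 -8 42 2 -0.12 0 0; 1 -8 42 7 -0.12 0 0; 1 -8 41 12 -0.12 0 0'; python3 -c "
from p import *
go((534.7,157.4,320),1.2966)"
```

```text
clock: 1.1
eef_pos: [394.4, -212.1, 328.1]
tool_rot: [2.744, 1.561, 2.757]
force: [0.8, -0.2, 0.2]
width: 85.4
t 1.1 p [ 394.4 -212.1  328.1] F [ 0.8 -0.2  0.2] w 85.4 q7 [1.01 0.32] n 10
tool-d [  8.2 367.7 145.2] rv [-1.284 -0.006 -0.009]
1 37 15 -0.128 -0.001 -0.001 ;
1 35 19 -0.128 -0.001 -0.001 ;
1 32 23 -0.128 -0.001 -0.001 ;
1 29 27 -0.128 -0.001 -0.001 ;
1 25 31 -0.128 -0.001 -0.001 ;
1 21 34 -0.128 -0.001 -0.001 ;
1 16 36 -0.128 -0.001 -0.001 ;
1 12 38 -0.128 -0.001 -0.001 ;
1 7 39 -0.128 -0.001 -0.001 ;
1 2 39 -0.128 -0.001 -0.001 ;
```

```bash
python3 -m handwheel '1 0 37 15 -0.13 0 0; 1 0 35 19 -0.13 0 0; 1 0 32 23 -0.13 0 0; 1 0 29 27 -0.13 0 0; 1 0 25 31 -0.13 0 0; 1 0 21 34 -0.13 0 0; 1 0 16 36 -0.13 0 0; 1 0 12 38 -0.13 0 0; 1 0 7 39 -0.13 0 0; 1 0 2 39 -0.13 0 0'; python3 -c "
from p import *
go((534.7,157.4,100),1.2966)"
```

```text
clock: 2.1
eef_pos: [524.1, 177.9, 327.9]
tool_rot: [1.822, 1.562, -3.095]
force: [0.8, 0.5, -1.0]
width: 85.5
t 2.1 p [524.1 177.9 327.9] F [ 0.8  0.5 -1. ] w 85.5 q7 [1.16 0.63] n 6
tool-d [227.8 -16.4 -17.5] rv [ 0.07  -0.002 -0.008]
38 -3 -3 0.012 -0.0 -0.001 ;
38 -3 -3 0.012 -0.0 -0.001 ;
38 -3 -3 0.012 -0.0 -0.001 ;
38 -3 -3 0.012 -0.0 -0.001 ;
38 -3 -3 0.012 -0.0 -0.001 ;
38 -3 -3 0.012 -0.0 -0.001 ;
```

```bash
python3 -m handwheel '1 36 -3 -3 0.014 0 0; 1 36 -3 -3 0.014 0 0; 1 36 -3 -3 0.014 0 0; 1 36 -3 -3 0.014 0 0; 1 36 -3 -3 0.014 0 0; 1 10 0 0 0 0 0; 1 0 0 0 0 0 0'; python3 -c "
from p import *
go((534.7,157.4,33),1.2966)
crop('top',205,125,325,225,6,'pics/g1.png')"
```

```text
clock: 2.8
eef_pos: [534.6, 170.5, 130.7]
tool_rot: [1.106, 1.56, 2.414]
force: [0.3, 1.1, 1.0]
width: 85.5
t 2.8 p [534.6 170.5 130.7] F [0.3 1.1 1. ] w 85.5 q7 [0.76 0.42] n 3
tool-d [ 97.6  -4.5 -13.1] rv [ 0.012  0.005 -0.01 ]
33 -1 -4 0.004 0.002 -0.003 ;
33 -1 -4 0.004 0.002 -0.003 ;
33 -1 -4 0.004 0.002 -0.003 ;
```

View pics/g1.png

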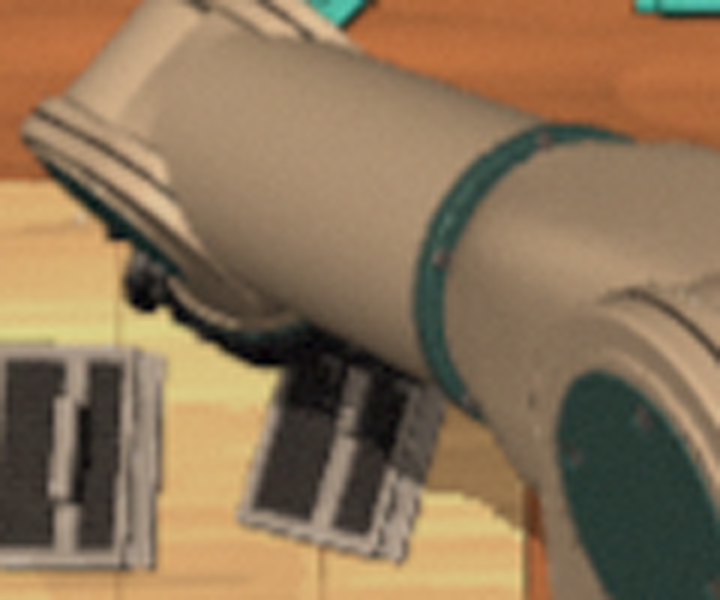

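The arm hides the filter in the top view, and its forearm passes towards the bottle. I check the scene view before going lower.

```bash
python3 -c "
from p import *
cv2.imwrite('pics/s1.png',get_image('scene')); print(ctrl.read_state()['qpos'].round(2))"
```

```text
[ 0.03  0.72 -0.61  1.85  0.57  0.76  0.42]
```

View pics/s1.png

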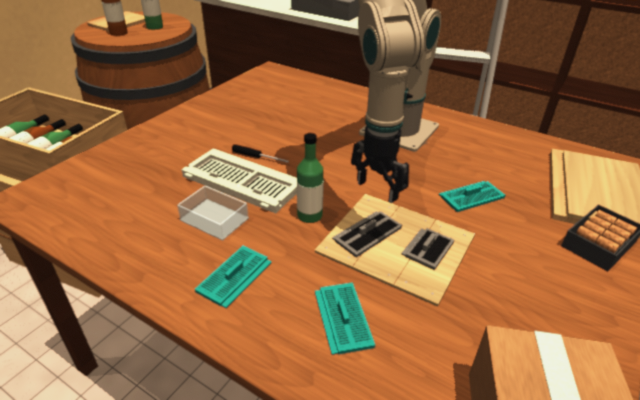

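```bash
python3 -c "
from p import *
print(proj('scene',ctrl.read_state()['eef_pos']))"
python3 -m handwheel '1 30 -2 -6 0.01 0 0; 1 25 -1 -5 0 0 0; 1 15 0 -2 0 0 0; 1 0 0 0 0 0 0'; python3 -c "
from p import *
go((534.7,157.4,33),1.2966)
cv2.imwrite('pics/s2.png',cv2.resize(get_image('scene')[130:280,280:480],None,fx=4,fy=4,interpolation=2))"
```

```text
[376.92622008 193.88978486]
clock: 3.3
eef_pos: [541.8, 161.8, 69.4]
tool_rot: [-0.394, 1.552, 0.904]
force: [0.4, 0.1, -0.3]
width: 85.4
t 3.3 p [541.8 161.8  69.4] F [ 0.4  0.1 -0.3] w 85.4 q7 [0.61 0.35] n 1
tool-d [36.3  5.9 -6.8] rv [0.001 0.017 0.007]
36 6 -7 0.001 0.017 0.007 ;
```

View pics/s2.png

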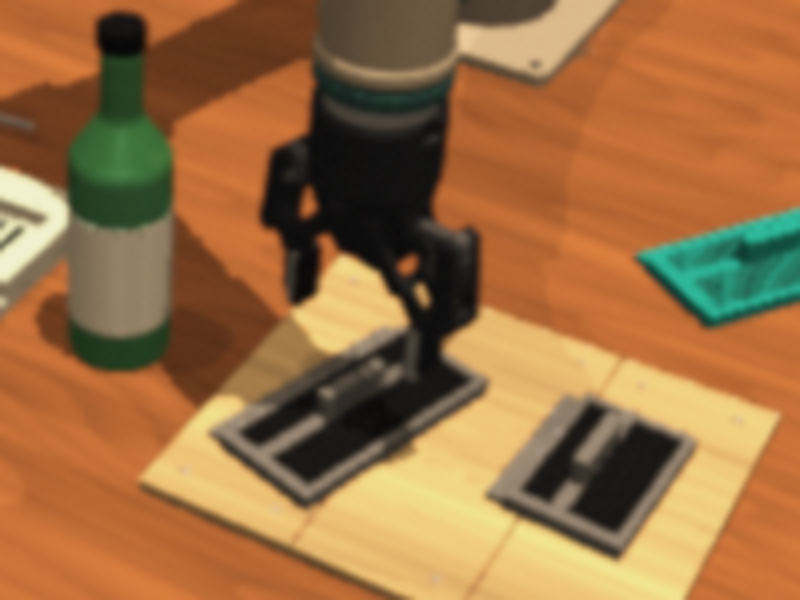

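```bash
python3 -m handwheel '1 18 4 -5 0 0.015 0.005; 1 10 2 -2 0 0 0; 1 0 0 0 0 0 0'; python3 -c "
from p import *
go((534.7,157.4,33),1.2966)"
```

```text
clock: 3.65
eef_pos: [537.8, 159.2, 44.6]
tool_rot: [-0.906, 1.559, 0.393]
force: [-0.1, -1.1, -0.5]
width: 85.5
t 3.6 p [537.8 159.2  44.6] F [-0.1 -1.1 -0.5] w 85.5 q7 [0.56 0.31] n 1
tool-d [11.6  2.6 -2.6] rv [0.002 0.008 0.01 ]
12 3 -3 0.002 0.008 0.01 ;
```

```bash
python3 -m handwheel '1 9 3 -3 0 0.008 0.01; 1 4 1 -1 0 0 0.003; 1 1 0 0 0 0 0; 1 0 0 0 0 0 0'; python3 -c "
from p import *
go((534.7,157.4,33),1.2966)
cv2.imwrite('pics/s3.png',cv2.resize(get_image('scene')[150:280,300:480],None,fx=4,fy=4,interpolation=2))"
```

```text
clock: 4.05
eef_pos: [532.8, 156.7, 29.9]
tool_rot: [1.712, 1.567, 3.011]
force: [0.4, 0.2, -0.5]
width: 85.2
t 4.0 p [532.8 156.7  29.9] F [ 0.4  0.2 -0.5] w 85.2 q7 [0.55 0.3 ] n 1
tool-d [-3.2 -1.6  1.1] rv [ 0.002 -0.001 -0.004]
-3 -2 1 0.002 -0.001 -0.004 ;
```

View pics/s3.png

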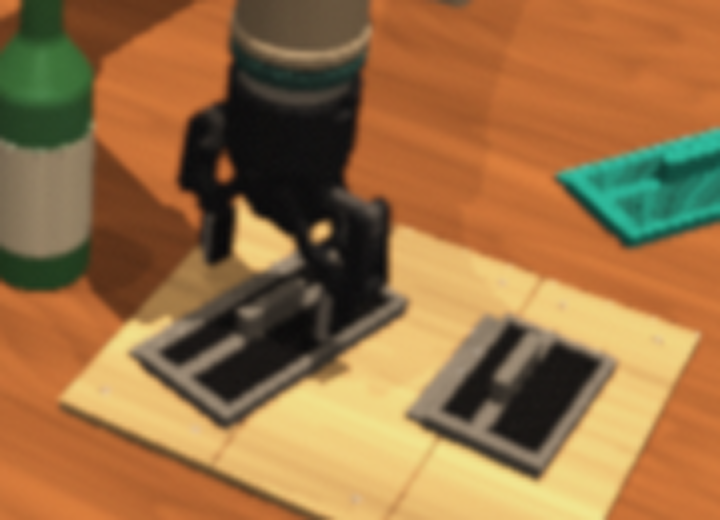

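```bash
python3 -m handwheel '1 -2 -2 1 0 0 0; 1 0 0 0 0 0 0; -1 0 0 0 0 0 0; -1 0 0 0 0 0 0; -1 0 0 0 0 0 0; -1 0 0 0 0 0 0; -1 0 0 0 0 0 0; -1 0 0 0 0 0 0'; python3 -c "
from p import *
go((534.7,157.4,33),1.2966)"
```

```text
clock: 4.9
eef_pos: [536.2, 157.9, 33.3]
tool_rot: [0.979, 1.568, 2.278]
force: [-0.7, 0.4, 3.4]
width: 8.1
t 4.9 p [536.2 157.9  33.3] F [-0.7  0.4  3.4] w 8.1 q7 [0.56 0.31] n 1
tool-d [ 0.3  1.3 -0.8] rv [ 0.002  0.001 -0.002]
0 1 -1 0.002 0.001 -0.002 ;
```

```bash
python3 -m handwheel '-1 0 0 0 0 0 0; -1 -10 0 0 0 0 0; -1 -25 0 0 0 0 0; -1 -35 0 0 0 0 0; -1 -10 0 0 0 0 0; -1 0 0 0 0 0 0'; python3 -c "
from p import *
go((534.7,157.4,300),1.2966)
cv2.imwrite('pics/s4.png',cv2.resize(get_image('scene')[120:280,290:480],None,fx=4,fy=4,interpolation=2))"
```

```text
clock: 5.5
eef_pos: [534.6, 156.7, 115.6]
tool_rot: [1.862, 1.565, -3.122]
force: [0.3, 0.9, -1.8]
width: 8.3
t 5.5 p [534.6 156.7 115.6] F [ 0.3  0.9 -1.8] w 8.3 q7 [0.72 0.41] n 5
tool-d [-184.3    1.2    0.4] rv [ 0.002 -0.002 -0.006]
-37 0 0 0.0 -0.0 -0.001 ;
-37 0 0 0.0 -0.0 -0.001 ;
-37 0 0 0.0 -0.0 -0.001 ;
-37 0 0 0.0 -0.0 -0.001 ;
-37 0 0 0.0 -0.0 -0.001 ;
```

View pics/s4.png

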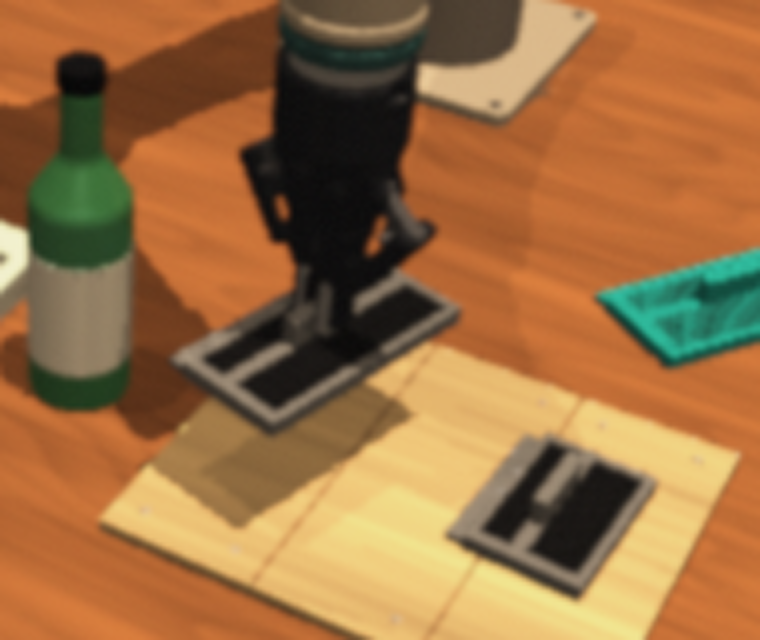

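```bash
python3 -c "
from p import *
f=lambda L:[(290+u/4,120+v/4) for u,v in L]
s=ctrl.read_state()
t,th,r=fit([(42,-80,104.3),(42,80,104.3),(-42,-78,98)],f([(268,420),(462,310),(176,357)]),'scene')
print(t,th,r,s['eef_pos'])
im=get_image('scene');n='scene'
P=(534.6,156.7,92.3,1.2966)
for k in('r',): 
  b=cv2.resize(im,None,fx=4,fy=4,interpolation=2)
  for pts in ([(42,-80,12),(42,80,12),(-30,80,12),(-30,-80,12)],[(42,-80,0),(42,80,0)],[(-42,-78,6),(-42,78,6)]):
    q=np.array([proj(n,T(P,c)) for c in pts])*4+1.5; cv2.polylines(b,[q.round().astype(int)],True,(0,0,255),1)
  cv2.imwrite('pics/o4.png',b[680:1000,1260:1720])"
```

```text
[538.06555659 156.42008034] 1.277046677996068 [[-0.7 -2.3]
 [ 1.6 -1.6]
 [-0.8  3.8]] [534.4594065  156.71225408 115.09977441]
```

View pics/o4.png

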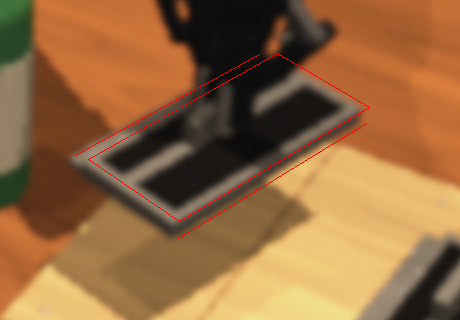

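```bash
python3 -m handwheel '-1 -40 0 0 0 0 0; -1 -45 0 0 0 0 0; -1 -45 0 0 0 0 0; -1 -45 0 0 0 0 0; -1 -15 0 0 0 0 0'; python3 -c "
from p import *
go((515,-305,310),0.0345,rot=.1)"
```

```text
clock: 6.1
eef_pos: [531.5, 154.1, 299.8]
tool_rot: [2.079, 1.541, -2.904]
force: [0.4, 1.0, -1.1]
width: 8.2
t 6.1 p [531.5 154.1 299.8] F [ 0.4  1.  -1.1] w 8.2 q7 [1.13 0.6 ] n 13
tool-d [  -6.4 -106.4 -446.9] rv [ 1.266 -0.029 -0.013]
0 -8 -34 0.097 -0.002 -0.001 ;
-1 -11 -33 0.097 -0.002 -0.001 ;
-1 -15 -32 0.097 -0.002 -0.001 ;
-1 -18 -31 0.097 -0.002 -0.001 ;
-1 -21 -29 0.097 -0.002 -0.001 ;
-1 -23 -27 0.097 -0.002 -0.001 ;
-1 -26 -24 0.097 -0.002 -0.001 ;
-1 -28 -22 0.097 -0.002 -0.001 ;
-1 -30 -19 0.097 -0.002 -0.001 ;
-1 -32 -16 0.097 -0.002 -0.001 ;
```

```bash
python3 -m handwheel '-1 -5 -8 -34 0.1 0 0; -1 -3 -11 -33 0.1 0 0; -1 -1 -15 -32 0.1 0 0; -1 -1 -18 -31 0.1 0 0; -1 -1 -21 -29 0.1 0 0; -1 -1 -23 -27 0.1 0 0; -1 -1 -26 -24 0.1 0 0; -1 0 -28 -22 0.1 0 0; -1 0 -30 -19 0.1 0 0; -1 0 -32 -16 0.1 0 0'; python3 -c "
from p import *
go((515,-305,200),0.0345,rot=.1)"
```

```text
clock: 7.1
eef_pos: [504.6, -206.5, 303.8]
tool_rot: [2.877, 1.524, -3.134]
force: [0.4, 0.1, -1.9]
width: 8.5
t 7.1 p [ 504.6 -206.5  303.8] F [ 0.4  0.1 -1.9] w 8.5 q7 [1.1  0.38] n 4
tool-d [103.2 -99.  -11.8] rv [ 0.238 -0.046 -0.007]
26 -25 -3 0.059 -0.012 -0.002 ;
26 -25 -2 0.059 -0.012 -0.002 ;
26 -25 -1 0.059 -0.012 -0.002 ;
26 -25 1 0.059 -0.012 -0.002 ;
```

```bash
cat >> p.py <<'E'
H=23.3; DY=0.0
def bay(B,bx,bz,tilt,dy=0,H=H,**k):
    c,s=np.cos(tilt),np.sin(tilt)
    w=T(B,(bx+42*c-H*s, dy, bz+42*s+H*c)); print('target',w.round(1)); go(w,B[3],tilt,**k)
E
python3 -m handwheel '-1 26 -25 -3 0.06 -0.03 0; -1 26 -25 -2 0.06 -0.07 0; -1 26 -25 -1 0.06 -0.07 0; -1 26 -25 1 0.06 -0.07 0; -1 0 0 0 0 -0.07 0'; python3 -c "
from p import *
bay(BL,-28,60,.35)"
```

```text
clock: 7.6
eef_pos: [517.7, -314.6, 187.7]
tool_rot: [0.106, 1.306, 0.115]
force: [-0.6, 1.1, -1.1]
width: 8.4
target [ 528.1 -305.3  106.3]
t 7.6 p [ 517.7 -314.6  187.7] F [-0.6  1.1 -1.1] w 8.4 q7 [0.5  0.43] n 2
tool-d [ 81.5   6.8 -11.1] rv [-0.029 -0.086 -0.02 ]
41 3 -6 -0.015 -0.043 -0.01 ;
40 4 -7 -0.015 -0.043 -0.01 ;
```

```bash
python3 -m handwheel '-1 35 3 -6 -0.015 0 -0.01; -1 25 3 -4 -0.015 0 -0.01; -1 0 0 0 0 0 0'; python3 -c "
from p import *
bay(BL,-28,60,.27);print(ctrl.read_state()['qpos'].round(2))
cv2.imwrite('pics/s5.png',cv2.resize(get_image('scene')[110:230,160:340],None,fx=4,fy=4,interpolation=2))"
```

```text
clock: 7.9
eef_pos: [515.7, -309.5, 118.9]
tool_rot: [0.021, 1.317, 0.049]
force: [0.1, 0.2, -1.7]
width: 8.3
target [ 530.9 -305.2  103.7]
t 7.9 p [ 515.7 -309.5  118.9] F [ 0.1  0.2 -1.7] w 8.3 q7 [0.34 0.38] n 1
tool-d [18.6  3.7 11.1] rv [-0.007 -0.017 -0.003]
19 4 11 -0.007 -0.017 -0.003 ;
[ 0.81  0.67 -0.35  1.96  0.22  0.34  0.38]
```

View pics/s5.png

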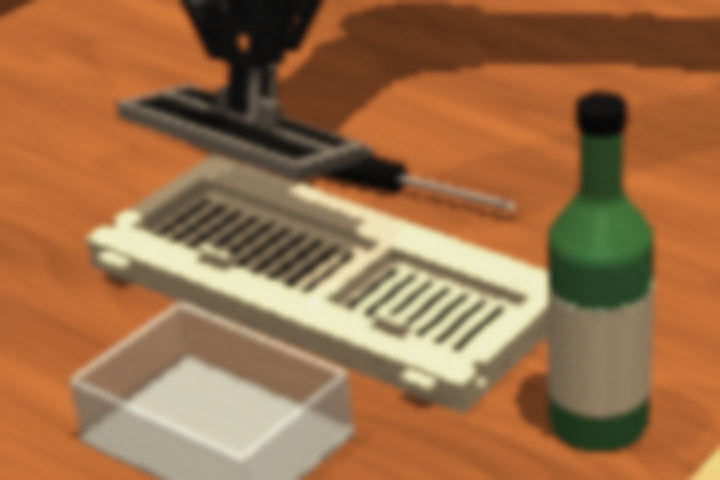

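```bash
python3 -m handwheel '-1 15 4 10 0 0 0; -1 4 1 2 0 0 0; -1 0 0 0 0 0 0'; python3 -c "
from p import *
bay(BL,-28,20,.27);print(ctrl.read_state()['qpos'].round(2))"
```

```text
clock: 8.25
eef_pos: [533.6, -305.5, 106.1]
tool_rot: [0.013, 1.315, 0.039]
force: [0.2, -0.4, -1.7]
width: 8.4
target [ 530.9 -305.2   63.7]
t 8.2 p [ 533.6 -305.5  106.1] F [ 0.2 -0.4 -1.7] w 8.4 q7 [0.32 0.36] n 1
tool-d [ 40.4   0.2 -13.4] rv [-0.008 -0.015 -0.001]
40 0 -13 -0.008 -0.015 -0.001 ;
[ 0.76  0.7  -0.32  1.93  0.22  0.32  0.36]
```

```bash
python3 -m handwheel '-1 16 0 -5 0 0 0; -1 12 0 -4 0 0 0; -1 8 0 -3 0 0 0; -1 0 0 0 0 0 0'; python3 -c "
from p import *
bay(BL,-28,5,.27);print(ctrl.read_state()['qpos'].round(2))
im=get_image('scene');cv2.imwrite('pics/s6.png',cv2.resize(im[110:230,160:340],None,fx=4,fy=4,interpolation=2))
im=get_image('top');cv2.imwrite('pics/t6.png',cv2.resize(im[130:250,320:500],None,fx=4,fy=4,interpolation=2))"
```

```text
clock: 8.65
eef_pos: [532.1, -307.8, 70.6]
tool_rot: [-0.003, 1.311, 0.023]
force: [-0.1, 0.1, -1.5]
width: 8.4
target [ 530.9 -305.2   48.7]
t 8.7 p [ 532.1 -307.8   70.6] F [-0.1  0.1 -1.5] w 8.4 q7 [0.24 0.32] n 1
tool-d [21.   2.6 -6.8] rv [-0.008 -0.011  0.003]
21 3 -7 -0.008 -0.011 0.003 ;
[ 0.75  0.76 -0.3   1.95  0.28  0.24  0.32]
```

View pics/s6.png

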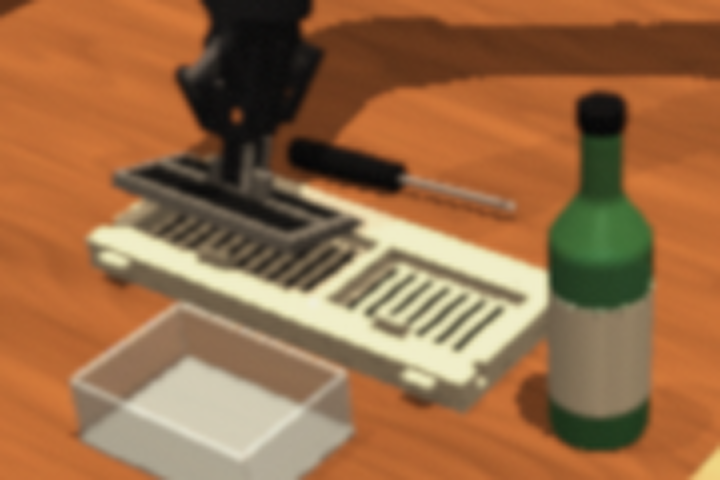

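View pics/t6.png

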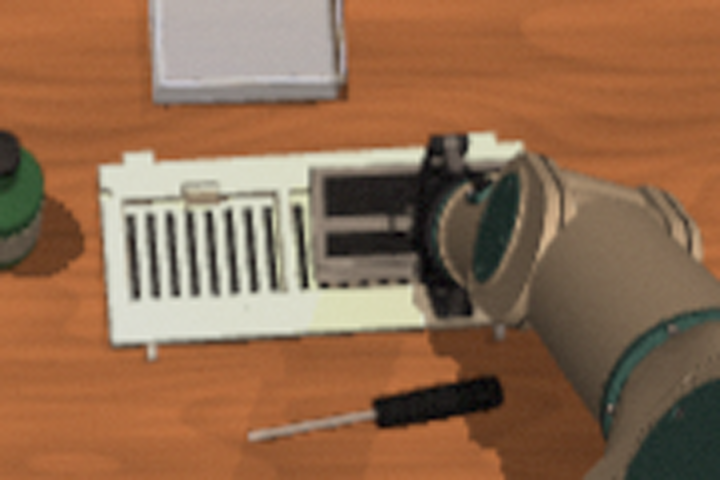

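```bash
python3 -c "
from p import *
s=ctrl.read_state();p=s['eef_pos'];q=R.from_euler('xyz',s['tool_rot'])
M=np.c_[q.apply([0,0,1]),q.apply([0,1,0]),q.apply([-1,0,0])]
def F(c): return p+M@(np.array(c)-[0,0,23.3])
for n in('scene','top'):
  b=cv2.resize(get_image(n),None,fx=6,fy=6,interpolation=2)
  for pts in ([(42,-80,12),(42,80,12),(-30,80,12),(-30,-80,12)],[(42,-80,0),(42,80,0)],[(-42,-78,6),(-42,78,6)]):
    qq=np.array([proj(n,F(c)) for c in pts])*6+2.5; cv2.polylines(b,[qq.round().astype(int)],True,(0,0,255),1)
  qq=np.array([proj(n,T(CAR,c)) for c in [(43,-145,25),(43,20,25),(-35,20,25),(-35,-145,25)]])*6+2.5; cv2.polylines(b,[qq.round().astype(int)],True,(255,0,0),1)
  cv2.imwrite('pics/o5%s.png'%n, b[840:1200,1080:1580] if n=='scene' else b[960:1260,2250:2850])
"
```

```text
(no output)
```

View pics/o5scene.png

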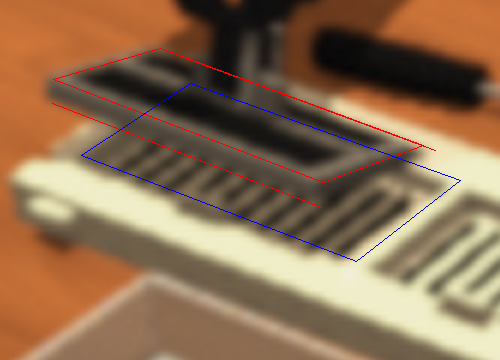

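View pics/o5top.png

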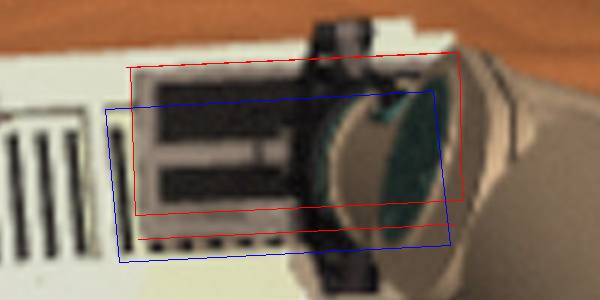

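```bash
python3 -m handwheel '-1 0 4 0 -0.01 0.04 0; -1 2 2 2 0 0.03 0; -1 0 0 0 0 0 0'; python3 -c "
from p import *
bay(BL,-31,10.5,.18,dy=1.8);print(ctrl.read_state()['qpos'].round(3))"
```

```text
clock: 9.15
eef_pos: [536.2, -302.7, 72.2]
tool_rot: [-0.029, 1.379, 0.006]
force: [0.2, 0.5, -2.1]
width: 8.4
target [ 530.7 -303.5   50.9]
t 9.2 p [ 536.2 -302.7   72.2] F [ 0.2  0.5 -2.1] w 8.4 q7 [0.34 0.3 ] n 1
tool-d [19.8 -0.5 -9.5] rv [0.001 0.012 0.005]
20 0 -9 0.001 0.012 0.005 ;
[ 0.696  0.762 -0.271  1.901  0.274  0.341  0.297]
```

```bash
python3 -m handwheel '-1 8 0 -4 0 0 0.005; -1 5 0 -2 0 0 0; -1 2 0 -1 0 0 0; -1 0 0 0 0 0 0'; python3 -c "
from p import *
bay(BL,-31,10.5,.2,dy=1.8);print(ctrl.read_state()['qpos'].round(3))"
```

```text
clock: 9.55
eef_pos: [530.8, -303.6, 55.0]
tool_rot: [-0.002, 1.378, 0.032]
force: [0.4, 0.3, -0.9]
width: 8.7
target [ 530.1 -303.5   51.7]
t 9.6 p [ 530.8 -303.6   55. ] F [ 0.4  0.3 -0.9] w 8.7 q7 [0.3 0.3] n 1
tool-d [ 3.1  0.1 -1.3] rv [ 0.    -0.007  0.   ]
3 0 -1 0.0 -0.007 0.0 ;
[ 0.701  0.787 -0.264  1.916  0.285  0.302  0.297]
```

```bash
python3 -m handwheel '-1 2 0 -2 0 -0.02 0; -1 2 0 -1 0 -0.012 0; -1 0 0 0 0 0 0'; python3 -c "
from p import *
bay(BL,-32,7,.225,dy=1.8);print(ctrl.read_state()['qpos'].round(3))"
```

```text
clock: 9.85
eef_pos: [530.7, -303.4, 51.1]
tool_rot: [-0.004, 1.34, 0.032]
force: [1.0, -0.3, -2.4]
width: 9.0
target [ 528.3 -303.5   49.1]
t 9.8 p [ 530.7 -303.4   51.1] F [ 1.  -0.3 -2.4] w 9.0 q7 [0.24 0.26] n 1
tool-d [ 1.5 -0.1 -2.8] rv [0.001 0.006 0.001]
1 0 -3 0.001 0.006 0.001 ;
[ 0.729  0.793 -0.287  1.946  0.333  0.24   0.264]
```

```bash
python3 -m handwheel '-1 1 0 -2 0 0.012 0; -1 1 0 -1 0 0.003 0; -1 0 0 0 0 0 0'; python3 -c "
from p import *
bay(BL,-32,7,.22,dy=1.8);print(ctrl.read_state()['qpos'].round(3))
b=cv2.resize(get_image('scene'),None,fx=6,fy=6,interpolation=2);cv2.imwrite('pics/s7.png',b[800:1300,1000:1700])"
```

```text
clock: 10.15
eef_pos: [530.9, -303.3, 49.6]
tool_rot: [-0.009, 1.351, 0.029]
force: [0.7, 0.7, -0.2]
width: 8.2
target [ 528.5 -303.5   48.9]
t 10.2 p [ 530.9 -303.3   49.6] F [ 0.7  0.7 -0.2] w 8.2 q7 [0.25 0.26] n 1
tool-d [ 0.2 -0.1 -2.5] rv [ 0.003 -0.001  0.001]
0 0 -3 0.003 -0.001 0.001 ;
[ 0.72   0.796 -0.281  1.938  0.332  0.254  0.263]
```

View pics/s7.png

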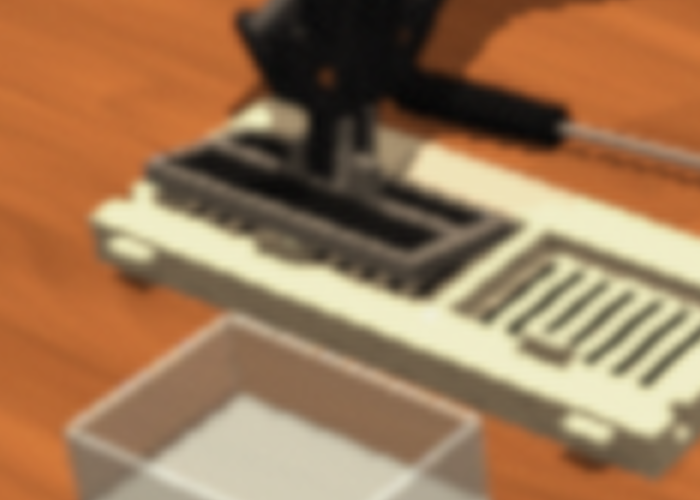

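```bash
python3 -m handwheel '-1 3 0 -1 0 0.003 0; -1 1 0 -1 0 0 0; -1 0 0 0 0 0 0'; python3 -c "
from p import *
bay(BL,-35,4.5,.22,dy=1.8);print(ctrl.read_state()['qpos'].round(3))"
```

```text
clock: 10.5
eef_pos: [531.0, -303.3, 47.4]
tool_rot: [-0.017, 1.352, 0.021]
force: [-2.3, 1.7, 5.9]
width: 8.1
target [ 525.5 -303.6   46.4]
t 10.5 p [ 531.  -303.3   47.4] F [-2.3  1.7  5.9] w 8.1 q7 [0.25 0.25] n 1
tool-d [-0.2 -0.1 -5.6] rv [ 0.003 -0.001  0.003]
0 0 -6 0.003 -0.001 0.003 ;
[ 0.718  0.8   -0.28   1.939  0.345  0.249  0.249]
```

```bash
python3 -m handwheel '-1 1 0 -3 0 0 0; -1 1 0 -3 0 0 0; -1 0 0 0 0 0 0'; python3 -c "
from p import *
bay(BL,-38,4.5,.22,dy=1.8);print(ctrl.read_state()['qpos'].round(3))"
```

```text
clock: 10.8
eef_pos: [530.7, -303.3, 47.6]
tool_rot: [-0.03, 1.341, 0.009]
force: [-1.1, 0.4, 1.1]
width: 8.4
target [ 522.5 -303.7   46.4]
t 10.8 p [ 530.7 -303.3   47.6] F [-1.1  0.4  1.1] w 8.4 q7 [0.24 0.17] n 1
tool-d [-0.7 -0.2 -8.2] rv [0.005 0.01  0.006]
-1 0 -8 0.005 0.01 0.006 ;
[ 0.738  0.801 -0.306  1.949  0.43   0.238  0.173]
```

```bash
python3 -m handwheel '0 0 0 0 0 0 0; 0 0 0 0 0 0 0; 0 0 0 0 0 0 0; 0 -20 0 0 0 0 0; 0 -35 0 0 0 0.05 0; 0 -25 0 0 0 0.06 0; 0 0 0 0 0 0 0'; python3 -c "
from p import *
print(ctrl.read_state()['qpos'].round(3))
b=cv2.resize(get_image('scene'),None,fx=6,fy=6,interpolation=2);cv2.imwrite('pics/s8.png',b[800:1300,1000:1700])
b=cv2.resize(get_image('top'),None,fx=5,fy=5,interpolation=2);cv2.imwrite('pics/t8.png',b[750:1150,1650:2350])"
```

```text
clock: 11.5
eef_pos: [506.7, -304.8, 124.0]
tool_rot: [-0.035, 1.47, -0.0]
force: [0.7, -0.1, 0.1]
width: 42.8
[ 0.773  0.687 -0.388  1.866  0.371  0.566  0.204]
```

View pics/s8.png

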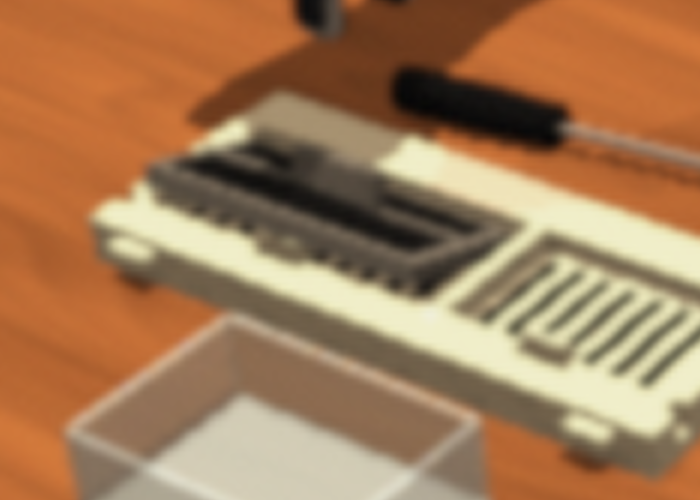

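View pics/t8.png

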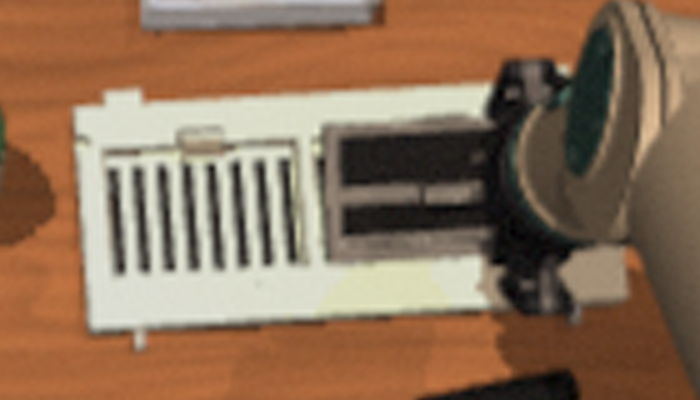

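```bash
python3 -c "
from p import *
print(T((-CAR[0],-CAR[1],0,0),onz('top',395.4,175.4,46)), onz('top',395.4,175.4,46))
w=T(BL,(29,1,80)); print(w); go(w,BL[3],.1)"
```

```text
[44.22304927 14.97853055 46.        ] [ 566.72304927 -228.02146945   46.        ]
[ 553.60407221 -303.46310191   90.        ]
t 11.6 p [ 503.7 -304.4  120.9] F [-0.2 -1.  -0.9] w 42.5 q7 [0.56 0.2 ] n 2
tool-d [35.6 -0.7 46.7] rv [-0.001 -0.003  0.001]
18 0 23 -0.001 -0.002 0.001 ;
18 0 23 -0.001 -0.002 0.001 ;
```

```bash
python3 -c "
from p import *
b=get_image('scene');c=cv2.resize(b[152:205,180:275],None,fx=8,fy=8,interpolation=cv2.INTER_LANCZOS4)
P=np.array([0,0,0])
cv2.imwrite('pics/s9.png',c)
b=get_image('top');c=cv2.resize(b[160:215,375:440],None,fx=10,fy=10,interpolation=cv2.INTER_LANCZOS4);cv2.imwrite('pics/t9.png',c)
for z in (25,46):
  for c in ((43,-145,z),(43,20,z),(43,-142.5,z),(43,17.5,z)):
    w=T(CAR,c); print(c,((proj('scene',w)-[180,152])*8+4).round(0),((proj('top',w)-[375,160])*10+5).round(0))
"
```

```text
(43, -145, 25) [108. 112.] [722. 153.]
(43, 20, 25) [475. 253.] [176. 182.]
(43, -142.5, 25) [114. 114.] [714. 154.]
(43, 17.5, 25) [470. 251.] [184. 182.]
(43, -145, 46) [100.  62.] [742. 137.]
(43, 20, 46) [470. 202.] [187. 166.]
(43, -142.5, 46) [105.  64.] [733. 137.]
(43, 17.5, 46) [464. 200.] [196. 165.]
```

View pics/s9.png

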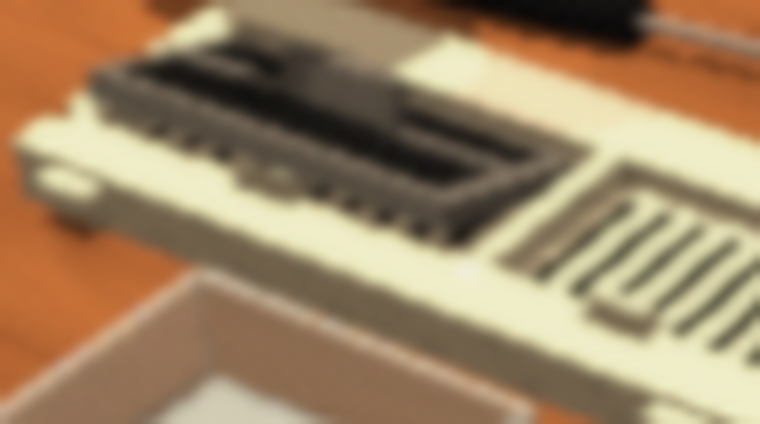

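View pics/t9.png

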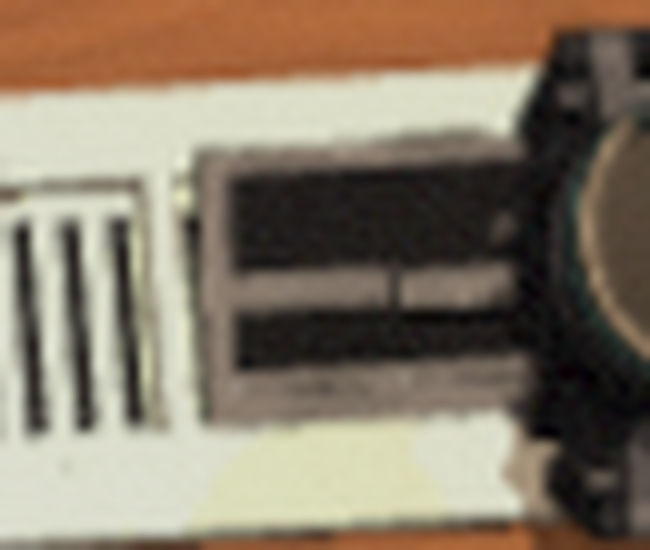

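```bash
python3 -m handwheel '-1 14 0 20 0 0 0; -1 10 0 20 0 0 0; -1 4 0 8 0 0 0; -1 0 0 0 0 0 0; -1 0 0 0 0 0 0'; python3 -c "
from p import *
w=T(BL,(29,-1,45)); print(w); go(w,BL[3],.1);print(ctrl.read_state()['qpos'].round(3))"
```

```text
clock: 12.2
eef_pos: [547.6, -301.7, 89.0]
tool_rot: [0.061, 1.488, 0.092]
force: [-0.1, 0.5, 0.4]
width: 0.1
[ 553.67305852 -305.46191177   55.        ]
t 12.2 p [ 547.6 -301.7   89. ] F [-0.1  0.5  0.4] w 0.1 q7 [0.59 0.17] n 1
tool-d [34.4 -4.1  3.2] rv [-0.004 -0.017 -0.005]
34 -4 3 -0.004 -0.017 -0.005 ;
[ 0.705  0.779 -0.36   1.772  0.381  0.585  0.169]
```

```bash
python3 -m handwheel '-1 14 -3 6 0 0 0; -1 12 -1 3 0 0 0; -1 5 0 1 0 0 0; -1 0 0 0 0 0 0'; python3 -c "
from p import *
w=T(BL,(29,-1,45)); print(w); go(w,BL[3],.1)
b=get_image('scene');c=cv2.resize(b[120:215,170:290],None,fx=6,fy=6,interpolation=2);cv2.imwrite('pics/s10.png',c)"
```

```text
clock: 12.6
eef_pos: [558.5, -306.5, 56.0]
tool_rot: [0.062, 1.49, 0.091]
force: [0.2, 0.3, -0.5]
width: -0.1
[ 553.67305852 -305.46191177   55.        ]
t 12.6 p [ 558.5 -306.5   56. ] F [ 0.2  0.3 -0.5] w -0.1 q7 [0.55 0.16] n 1
tool-d [ 0.7  1.1 -4.8] rv [-0.006 -0.02  -0.004]
1 1 -5 -0.006 -0.02 -0.004 ;
```

View pics/s10.png

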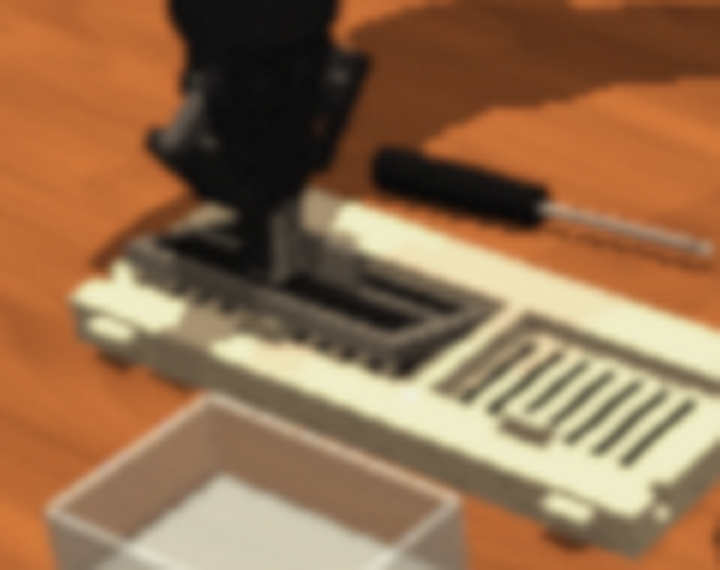

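```bash
python3 -m handwheel '-1 0 0 -5 0 0 0; -1 0 0 -5 0 0 0; -1 0 0 -3 0 0 0; -1 0 0 0 0 0 0'; python3 -m handwheel '-1 0 0 -3 0 0 0; -1 0 0 0 0 0 0'; python3 -m handwheel '-1 0 0 -3 0 0 0; -1 0 0 0 0 0 0'
```

```text
clock: 13.05
eef_pos: [543.9, -307.2, 56.1]
tool_rot: [0.052, 1.49, 0.08]
force: [0.7, -0.0, 1.4]
width: 0.2
clock: 13.25
eef_pos: [540.7, -307.6, 56.3]
tool_rot: [0.045, 1.49, 0.074]
force: [-0.4, -0.4, -0.5]
width: 0.3
clock: 13.45
eef_pos: [538.1, -307.7, 56.4]
tool_rot: [0.041, 1.488, 0.07]
force: [-0.5, 0.3, 0.4]
width: 0.1
```

```bash
python3 -m handwheel '-1 0 0 -3 0 0 0; -1 0 0 0 0 0 0'; python3 -m handwheel '-1 0 0 -3 0 0 0; -1 0 0 0 0 0 0';python3 -m handwheel '-1 0 0 -2 0 0 0; -1 0 0 0 0 0 0'; python3 -c "
from p import *
b=get_image('scene');c=cv2.resize(b[120:215,170:290],None,fx=6,fy=6,interpolation=2);cv2.imwrite('pics/s11.png',c)
b=get_image('top');c=cv2.resize(b[150:225,365:485],None,fx=6,fy=6,interpolation=2);cv2.imwrite('pics/t11.png',c)"
```

```text
clock: 13.65
eef_pos: [535.4, -307.7, 56.3]
tool_rot: [0.04, 1.487, 0.069]
force: [-0.6, -0.3, -1.2]
width: -0.3
clock: 13.85
eef_pos: [532.9, -307.5, 56.2]
tool_rot: [0.04, 1.486, 0.069]
force: [0.4, 0.8, 0.6]
width: 0.1
clock: 14.05
eef_pos: [532.6, -307.5, 56.6]
tool_rot: [0.032, 1.483, 0.062]
force: [0.6, -0.4, -0.2]
width: -0.2
```

View pics/s11.png

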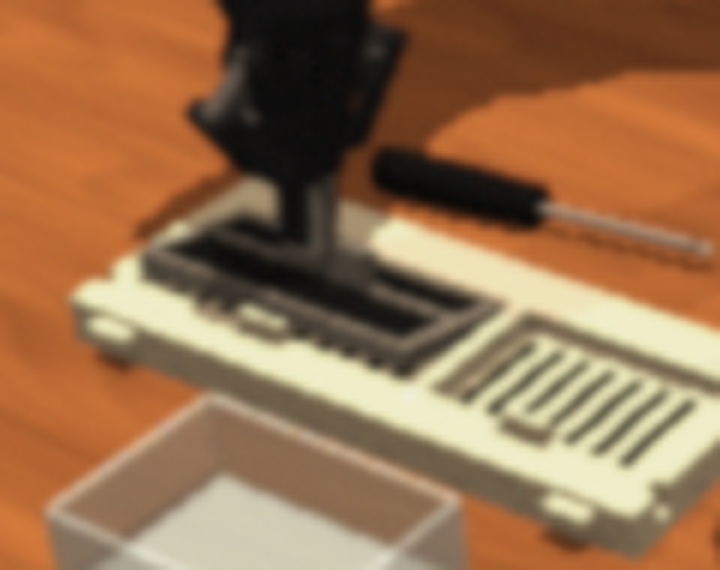

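View pics/t11.png

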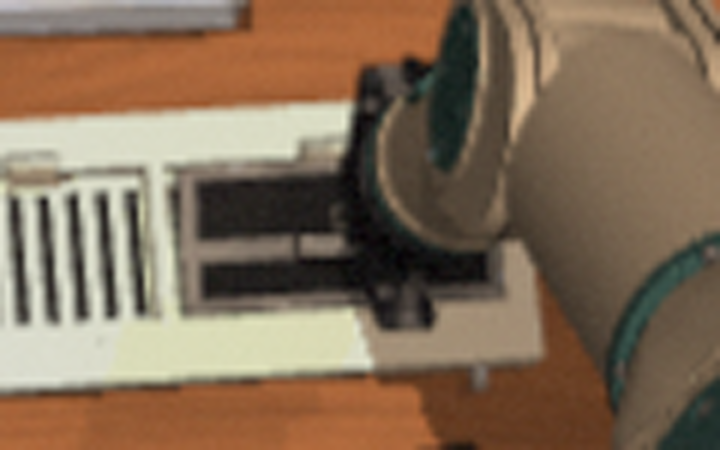

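```bash
python3 -m handwheel '-1 0 0 4 0 0 0; -1 -12 0 10 0 0.04 0; -1 -8 0 8 0 0.04 0; -1 0 0 0 0 0 0'; python3 -c "
from p import *
w=T(BL,(27,0,45)); print(w); go(w,BL[3],0)"
```

```text
clock: 14.55
eef_pos: [549.6, -307.4, 77.2]
tool_rot: [2.238, 1.565, 2.266]
force: [1.0, 0.3, -0.1]
width: -0.1
[ 551.6397555  -304.53149315   55.        ]
t 14.6 p [ 549.6 -307.4   77.2] F [ 1.   0.3 -0.1] w -0.1 q7 [0.7  0.16] n 1
tool-d [22.2  2.7  2.2] rv [-0.007 -0.003 -0.004]
22 3 2 -0.007 -0.003 -0.004 ;
```

```bash
python3 -m handwheel '-1 10 2 3 0 0 0; -1 8 1 0 0 0 0; -1 5 0 0 0 0 0; -1 0 0 0 0 0 0'; python3 -m handwheel '-1 4 0 0 0 0 0; -1 4 0 0 0 0 0; -1 0 0 0 0 0 0'; python3 -m handwheel '-1 4 0 0 0 0 0; -1 0 0 0 0 0 0'
```

```text
clock: 14.95
eef_pos: [548.0, -303.8, 49.5]
tool_rot: [2.567, 1.56, 2.594]
force: [-0.8, 0.2, 0.7]
width: 0.2
clock: 15.25
eef_pos: [547.9, -304.0, 41.1]
tool_rot: [2.513, 1.561, 2.539]
force: [-0.9, -0.2, 0.2]
width: 0.1
clock: 15.45
eef_pos: [548.4, -304.2, 37.1]
tool_rot: [2.465, 1.562, 2.491]
force: [-0.4, 0.7, -0.6]
width: 0.0
```

```bash
python3 -m handwheel '-1 2 0 3 0 0 0; -1 1 0 0 0 0 0; -1 0 0 0 0 0 0'; python3 -m handwheel '-1 3 0 0 0 0 0; -1 0 0 0 0 0 0';python3 -m handwheel '-1 3 0 0 0 0 0; -1 0 0 0 0 0 0'
```

```text
clock: 15.75
eef_pos: [550.6, -304.5, 33.9]
tool_rot: [2.592, 1.561, 2.618]
force: [-0.8, 0.2, 1.4]
width: -0.2
clock: 15.95
eef_pos: [550.6, -304.3, 30.7]
tool_rot: [2.582, 1.561, 2.608]
force: [-0.0, -0.1, 0.4]
width: 0.1
clock: 16.15
eef_pos: [551.4, -304.6, 30.9]
tool_rot: [2.679, 1.562, 2.705]
force: [0.3, 0.1, -0.1]
width: 0.1
```

```bash
python3 -m handwheel '-1 3 0 0 0 0 0'; python3 -c "
from p import *
print(ctrl.read_state()['qpos'].round(3))
b=get_image('scene');c=cv2.resize(b[120:215,170:290],None,fx=6,fy=6,interpolation=2);cv2.imwrite('pics/s12.png',c)"
```

```text
clock: 16.25
eef_pos: [551.9, -304.8, 30.0]
tool_rot: [2.757, 1.564, 2.783]
force: [-7.6, 3.3, 31.8]
width: 0.3
[ 0.639  0.891 -0.302  1.7    0.41   0.622  0.13 ]
```

View pics/s12.png

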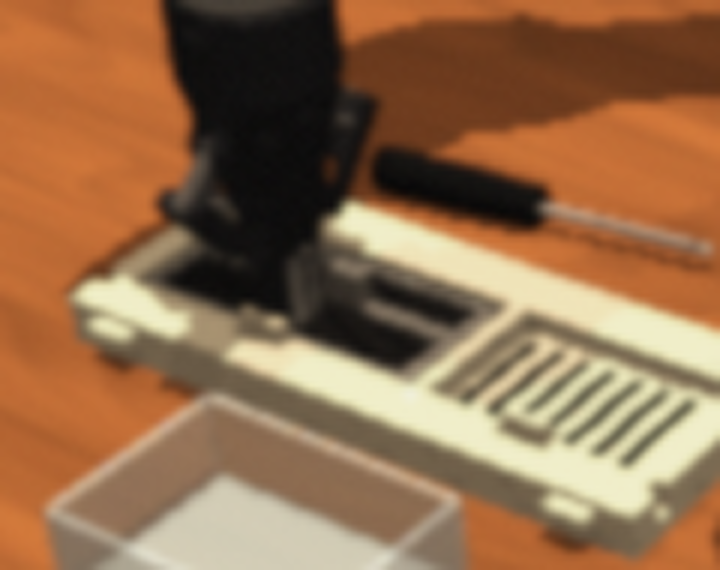

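```bash
python3 -m handwheel '-1 -10 0 0 0 0 0; -1 -40 0 0 0 0 0; -1 -45 0 0 0 0 0; -1 -45 20 0 0 0 0; -1 -45 45 0 0 0 0; -1 -40 45 0 -0.1 0 0; -1 -20 45 10 -0.1 0 0'; python3 -c "
from p import *
b=get_image('scene');c=cv2.resize(b[120:215,170:290],None,fx=6,fy=6,interpolation=2);cv2.imwrite('pics/s13.png',c)
b=get_image('top');c=cv2.resize(b[150:225,340:460],None,fx=6,fy=6,interpolation=2);cv2.imwrite('pics/t13.png',c)
go((503.8,300,320),FS[3])"
```

```text
clock: 17.0
eef_pos: [553.1, -170.2, 262.9]
tool_rot: [2.855, 1.557, 3.072]
force: [0.7, 0.1, 0.4]
width: 0.2
t 17.1 p [ 555.9 -161.2  264.3] F [-0.2  0.6  0.4] w 0.1 q7 [1.01 0.19] n 11
tool-d [-52.1 461.5  53.4] rv [-1.302 -0.    -0.012]
-5 42 5 -0.118 -0.0 -0.001 ;
-5 41 10 -0.118 -0.0 -0.001 ;
-5 40 15 -0.118 -0.0 -0.001 ;
-5 38 19 -0.118 -0.0 -0.001 ;
-5 35 23 -0.118 -0.0 -0.001 ;
-5 32 27 -0.118 -0.0 -0.001 ;
-5 29 31 -0.118 -0.0 -0.001 ;
-5 25 34 -0.118 -0.0 -0.001 ;
-5 21 37 -0.118 -0.0 -0.001 ;
-5 16 39 -0.118 -0.0 -0.001 ;
```

View pics/s13.png

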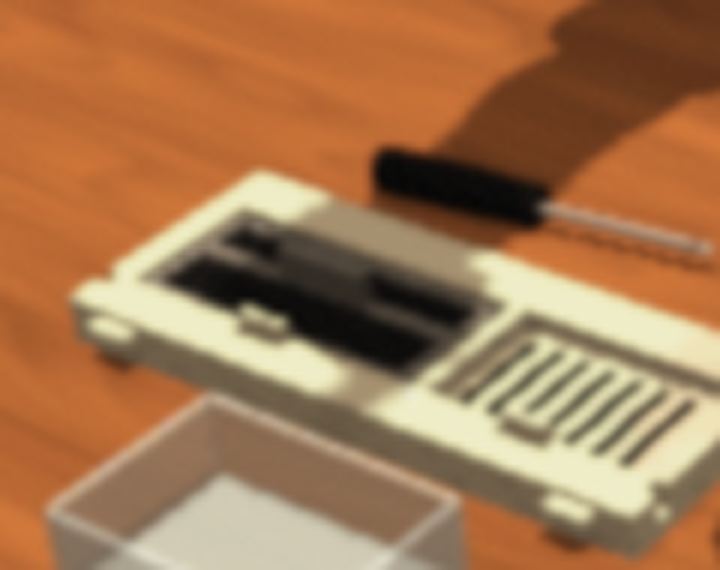

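View pics/t13.png

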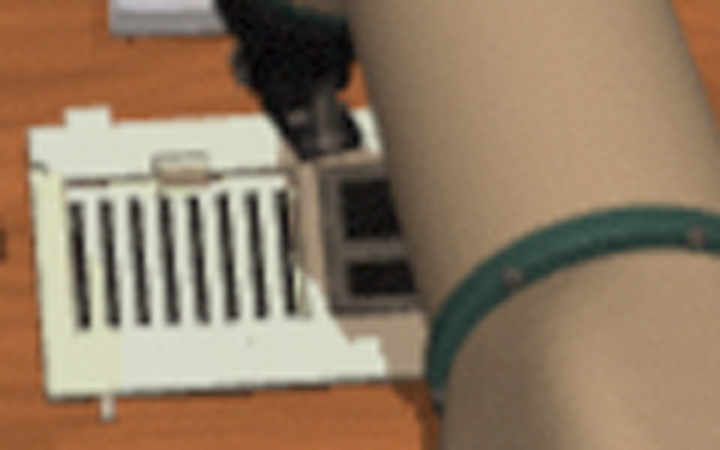

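The long filter lies flat with its catch out over the free edge (scene crop (262,320)). Next is the short one.

```bash
python3 -m handwheel '1 -25 35 5 -0.12 0 0; 1 -20 38 10 -0.12 0 0; 1 -10 38 15 -0.12 0 0; 1 0 38 19 -0.12 0 0; 1 0 35 23 -0.12 0 0; 1 0 32 27 -0.12 0 0; 1 0 29 31 -0.12 0 0; 1 0 25 34 -0.12 0 0; 1 0 21 37 -0.12 0 0; 1 0 16 39 -0.12 0 0'; python3 -c "
from p import *
go((503.8,300,200),FS[3])"
```

```text
clock: 18.1
eef_pos: [501.7, 250.4, 320.0]
tool_rot: [1.151, 1.564, 2.612]
force: [0.6, 0.8, 1.3]
width: 85.6
t 18.1 p [501.7 250.4 320. ] F [0.6 0.8 1.3] w 85.6 q7 [1.17 0.53] n 3
tool-d [120.1   2.7  49.2] rv [-0.07   0.003 -0.006]
40 1 16 -0.023 0.001 -0.002 ;
40 1 16 -0.023 0.001 -0.002 ;
40 0 17 -0.023 0.001 -0.002 ;
```

```bash
python3 -m handwheel '1 40 1 16 -0.024 0 0; 1 40 0 16 -0.024 0 0; 1 40 0 10 -0.02 0 0; 1 40 0 0 0 0 0; 1 25 0 0 0 0 0; 1 20 0 0 0 0 0; 1 0 0 0 0 0 0'; python3 -c "
from p import *
go((505.5,300,33),FS[3])"
```

```text
clock: 18.8
eef_pos: [500.5, 306.6, 106.7]
tool_rot: [0.491, 1.556, 2.037]
force: [-0.5, -0.8, 0.2]
width: 85.3
t 18.8 p [500.5 306.6 106.7] F [-0.5 -0.8  0.2] w 85.3 q7 [0.79 0.33] n 2
tool-d [73.5 -5.6 -7.4] rv [ 0.015  0.013 -0.007]
37 -3 -4 0.008 0.006 -0.003 ;
37 -3 -3 0.008 0.006 -0.003 ;
```

```bash
python3 -m handwheel '1 30 -3 -4 0.008 0.006 -0.003; 1 20 -2 -3 0.005 0.006 -0.003; 1 10 0 0 0 0 0; 1 0 0 0 0 0 0'; python3 -c "
from p import *
go((505.5,300,33),FS[3])
b=get_image('scene');c=cv2.resize(b[170:290,360:480],None,fx=5,fy=5,interpolation=2);cv2.imwrite('pics/s14.png',c)"
```

```text
clock: 19.2
eef_pos: [507.4, 301.5, 47.5]
tool_rot: [-0.543, 1.566, 0.988]
force: [0.5, 0.0, -0.4]
width: 85.3
t 19.2 p [507.4 301.5  47.5] F [ 0.5  0.  -0.4] w 85.3 q7 [0.69 0.25] n 1
tool-d [14.4  1.9 -1.6] rv [0.    0.004 0.003]
14 2 -2 0.0 0.004 0.003 ;
```

View pics/s14.png

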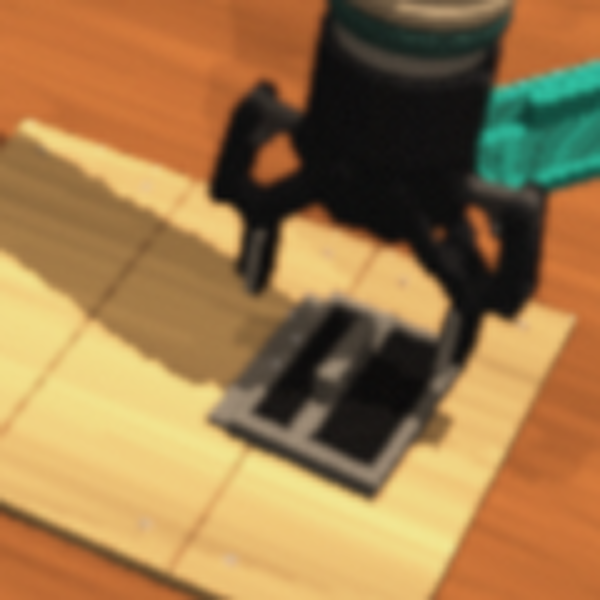

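```bash
python3 -m handwheel '1 10 1 -1 0 0.004 0.003; 1 3 0 0 0 0 0; 1 0 0 0 0 0 0'; python3 -c "
from p import *
go((505.5,300,33),FS[3])"
```

```text
clock: 19.55
eef_pos: [508.4, 302.5, 37.3]
tool_rot: [-0.753, 1.565, 0.778]
force: [0.6, -0.4, 0.3]
width: 85.3
t 19.6 p [508.4 302.5  37.3] F [ 0.6 -0.4  0.3] w 85.3 q7 [0.67 0.24] n 1
tool-d [ 4.3  2.8 -2.6] rv [-0.     0.004  0.004]
4 3 -3 -0.0 0.004 0.004 ;
```

```bash
python3 -m handwheel '1 4 3 -3 0 0.004 0.004; 1 1 1 0 0 0 0; 1 0 0 0 0 0 0'; python3 -c "
from p import *
go((505.5,300,33),FS[3])"
```

```text
clock: 19.85
eef_pos: [504.3, 299.8, 32.7]
tool_rot: [-0.79, 1.57, 0.74]
force: [0.2, -0.2, -1.3]
width: 85.6
t 19.9 p [504.3 299.8  32.7] F [ 0.2 -0.2 -1.3] w 85.6 q7 [0.67 0.23] n 1
tool-d [-0.3 -1.2  0.3] rv [-0.     0.001  0.001]
0 -1 0 -0.0 0.001 0.001 ;
```

```bash
python3 -m handwheel '1 0 -2 0 0 0 0; -1 0 0 0 0 0 0; -1 0 0 0 0 0 0; -1 0 0 0 0 0 0; -1 0 0 0 0 0 0; -1 0 0 0 0 0 0; -1 0 0 0 0 0 0; -1 0 0 0 0 0 0';  python3 -m handwheel '-1 -10 0 0 0 0 0; -1 -30 0 0 0 0 0; -1 -40 0 0 0 0 0; -1 -10 0 0 0 0 0; -1 0 0 0 0 0 0';python3 -c "
from p import *
go((505.5,300,33),FS[3])
s=ctrl.read_state();p=s['eef_pos'];q=R.from_euler('xyz',s['tool_rot'])
M=np.c_[q.apply([0,0,1]),q.apply([0,1,0]),q.apply([-1,0,0])]
def F(c): return p+M@(np.array(c)-[0,0,23])
for n in('scene',):
  b=cv2.resize(get_image(n),None,fx=6,fy=6,interpolation=2)
  for pts in ([(42,-56,12),(42,56,12),(-30,56,12),(-30,-56,12)],[(42,-56,0),(42,56,0)],[(-42,-54,6),(-42,54,6)]):
    qq=np.array([proj(n,F(c)) for c in pts])*6+2.5; cv2.polylines(b,[qq.round().astype(int)],True,(0,0,255),1)
  x,y=(proj(n,p)*6).astype(int); cv2.imwrite('pics/o15.png', b[y-250:y+250,x-300:x+300])"
```

```text
clock: 20.65
eef_pos: [506.8, 300.2, 33.3]
tool_rot: [-0.757, 1.568, 0.774]
force: [0.4, 0.2, -0.9]
width: 8.7
clock: 21.15
eef_pos: [505.5, 299.2, 126.5]
tool_rot: [1.912, 1.569, -2.84]
force: [0.1, -0.6, -0.7]
width: 8.7
t 21.1 p [505.5 299.2 126.5] F [ 0.1 -0.6 -0.7] w 8.7 q7 [0.83 0.34] n 3
tool-d [93.5 -0.1  0.9] rv [ 0.001 -0.001 -0.001]
31 0 0 0.0 -0.0 -0.0 ;
31 0 0 0.0 -0.0 -0.0 ;
31 0 0 0.0 -0.0 -0.0 ;
```

View pics/o15.png

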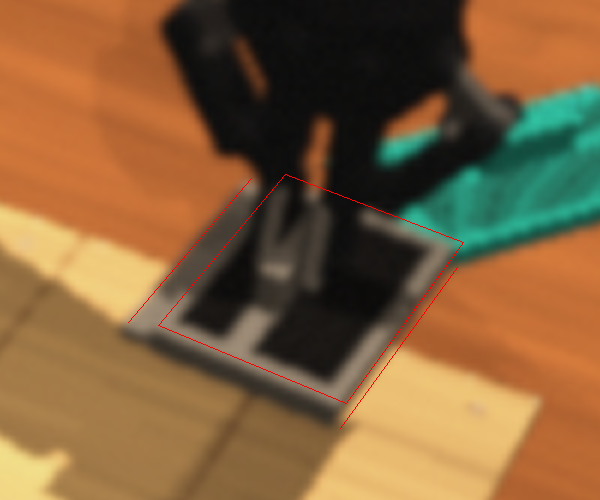

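```bash
python3 -m handwheel '-1 -40 0 0 0 0 0; -1 -45 0 0 0 0 0; -1 -45 0 0 0 0 0; -1 -45 0 0 0 0 0; -1 -15 0 0 0 0 0'; python3 -c "
from p import *
go((515,-156,310),0.0345,rot=.11)"
```

```text
clock: 21.7
eef_pos: [503.2, 295.5, 312.1]
tool_rot: [2.173, 1.549, -2.578]
force: [0.2, 0.4, -1.3]
width: 8.3
t 21.7 p [503.2 295.5 312.1] F [ 0.2  0.4 -1.3] w 8.3 q7 [1.21 0.52] n 14
tool-d [   7.1  -29.4 -450.7] rv [ 1.498 -0.023 -0.005]
1 -2 -32 0.107 -0.002 -0.0 ;
0 -6 -32 0.107 -0.002 -0.0 ;
0 -9 -31 0.107 -0.002 -0.0 ;
0 -12 -30 0.107 -0.002 -0.0 ;
0 -15 -28 0.107 -0.002 -0.0 ;
0 -18 -27 0.107 -0.002 -0.0 ;
0 -21 -25 0.107 -0.002 -0.0 ;
0 -23 -22 0.107 -0.002 -0.0 ;
0 -26 -20 0.107 -0.002 -0.0 ;
0 -28 -17 0.107 -0.002 -0.0 ;
```

```bash
python3 -m handwheel '-1 0 -2 -32 0.107 0 0; -1 0 -6 -32 0.107 0 0; -1 0 -9 -31 0.107 0 0; -1 0 -12 -30 0.107 0 0; -1 0 -15 -28 0.107 0 0; -1 0 -18 -27 0.107 0 0; -1 0 -21 -25 0.107 0 0; -1 0 -23 -22 0.107 0 0; -1 0 -26 -20 0.107 0 0; -1 0 -28 -17 0.107 0 0';  python3 -c "
from p import *
go((515,-156,310),0.0345,rot=.11)"
```

```text
clock: 22.7
eef_pos: [501.0, -36.9, 304.4]
tool_rot: [2.989, 1.534, -2.867]
force: [0.8, -0.2, -1.6]
width: 8.9
t 22.7 p [501.  -36.9 304.4] F [ 0.8 -0.2 -1.6] w 8.9 q7 [1.05 0.17] n 4
tool-d [  -4.9 -114.2  -36.8] rv [ 0.393 -0.037  0.002]
-1 -29 -9 0.098 -0.009 0.0 ;
-1 -29 -6 0.098 -0.009 0.0 ;
-1 -30 -3 0.098 -0.009 0.0 ;
-1 -30 0 0.098 -0.009 0.0 ;
```

```bash
python3 -m handwheel '-1 0 -29 -9 0.098 -0.02 0; -1 0 -29 -6 0.098 -0.04 0; -1 0 -29 -3 0.098 -0.05 0; -1 0 -29 0 0.098 -0.05 0; -1 30 0 0 0 -0.05 0; -1 40 0 0 0 0 0'; python3 -c "
from p import *
bay(BS,-31,60,.2,dy=1);print(ctrl.read_state()['qpos'].round(3))"
```

```text
clock: 23.3
eef_pos: [523.7, -167.5, 229.0]
tool_rot: [0.082, 1.396, 0.084]
force: [1.0, 0.2, -1.5]
width: 8.6
target [ 525.  -155.4  101.2]
t 23.3 p [ 523.7 -167.5  229. ] F [ 1.   0.2 -1.5] w 8.6 q7 [0.62 0.05] n 3
tool-d [126.3  10.3 -20.9] rv [-0.034 -0.026 -0.008]
42 3 -7 -0.011 -0.009 -0.003 ;
42 4 -7 -0.011 -0.009 -0.003 ;
42 4 -8 -0.011 -0.009 -0.003 ;
[ 0.604  0.457 -0.431  1.949  0.23   0.616  0.053]
```

```bash
python3 -m handwheel '-1 40 3 -7 -0.011 0 -0.003; -1 40 4 -7 -0.011 0 -0.003; -1 30 3 -7 -0.011 0 0; -1 0 0 0 0 0 0'; python3 -c "
from p import *
bay(BS,-31,30,.18,dy=1);print(ctrl.read_state()['qpos'].round(3))"
```

```text
clock: 23.7
eef_pos: [514.8, -157.0, 104.7]
tool_rot: [0.038, 1.412, 0.069]
force: [-1.3, -0.5, -0.7]
width: 8.4
target [ 525.6 -155.3   70.4]
t 23.7 p [ 514.8 -157.   104.7] F [-1.3 -0.5 -0.7] w 8.4 q7 [ 0.31 -0.06] n 1
tool-d [35.5  1.1  5.3] rv [-0.003 -0.021 -0.005]
36 1 5 -0.003 -0.021 -0.005 ;
[ 0.467  0.637 -0.277  2.079  0.377  0.311 -0.065]
```

```bash
python3 -m handwheel '-1 15 1 3 0 0 0; -1 12 0 3 0 0 0; -1 8 0 1 0 0 0; -1 0 0 0 0 0 0'; python3 -c "
from p import *
bay(BS,-31,14,.14,dy=1);print(ctrl.read_state()['qpos'].round(3))"
```

```text
clock: 24.1
eef_pos: [528.2, -156.0, 70.6]
tool_rot: [0.035, 1.412, 0.066]
force: [0.2, -0.3, 0.1]
width: 8.2
target [ 526.8 -155.3   52.9]
t 24.1 p [ 528.2 -156.    70.6] F [ 0.2 -0.3  0.1] w 8.2 q7 [ 0.25 -0.12] n 1
tool-d [17.2  0.6 -4.1] rv [-0.004  0.018 -0.005]
17 1 -4 -0.004 0.018 -0.005 ;
[ 0.428  0.708 -0.238  2.063  0.424  0.254 -0.116]
```

```bash
python3 -m handwheel '-1 5 1 -2 0 0.03 -0.005; -1 6 0 -2 0 0.01 0; -1 0 0 0 0 0 0'; python3 -c "
from p import *
bay(BS,-31,14.5,.12,dy=1);print(ctrl.read_state()['qpos'].round(3))"
```

```text
clock: 24.4
eef_pos: [526.9, -156.2, 60.9]
tool_rot: [-0.007, 1.45, 0.022]
force: [-0.6, 0.2, -1.2]
width: 8.0
target [ 527.4 -155.3   52.7]
t 24.4 p [ 526.9 -156.2   60.9] F [-0.6  0.2 -1.2] w 8.0 q7 [ 0.29 -0.12] n 1
tool-d [ 8.2  0.9 -0.5] rv [-0.005  0.001  0.001]
8 1 0 -0.005 0.001 0.001 ;
[ 0.409  0.73  -0.226  2.04   0.422  0.292 -0.122]
```

```bash
python3 -m handwheel '-1 5 1 -1 0 -0.008 0; -1 0 0 0 0 0 0'; python3 -c "
from p import *
bay(BS,-31,14,.135,dy=1);print(ctrl.read_state()['qpos'].round(3))
s=ctrl.read_state();p=s['eef_pos'];q=R.from_euler('xyz',s['tool_rot'])
M=np.c_[q.apply([0,0,1]),q.apply([0,1,0]),q.apply([-1,0,0])]
def F(c): return p+M@(np.array(c)-[0,0,23])
for n in('scene','top'):
  b=cv2.resize(get_image(n),None,fx=6,fy=6,interpolation=2)
  for pts in ([(42,-56,12),(42,56,12),(-30,56,12),(-30,-56,12)],[(42,-56,0),(42,56,0)],[(-42,-54,6),(-42,54,6)]):
    qq=np.array([proj(n,F(c)) for c in pts])*6+2.5; cv2.polylines(b,[qq.round().astype(int)],True,(0,0,255),1)
  qq=np.array([proj(n,T(CAR,c)) for c in [(43,28,25),(43,145,25),(-35,145,25),(-35,28,25)]])*6+2.5; cv2.polylines(b,[qq.round().astype(int)],True,(255,0,0),1)
  x,y=(proj(n,p)*6).astype(int); cv2.imwrite('pics/o16%s.png'%n, b[y-250:y+250,x-300:x+300])"
```

```text
clock: 24.6
eef_pos: [526.6, -155.6, 56.2]
tool_rot: [-0.01, 1.44, 0.019]
force: [-0.4, 0.1, -0.8]
width: 8.4
target [ 527.  -155.3   52.7]
t 24.6 p [ 526.6 -155.6   56.2] F [-0.4  0.1 -0.8] w 8.4 q7 [ 0.26 -0.14] n 1
tool-d [ 3.5  0.3 -0.1] rv [-0.005 -0.004  0.002]
3 0 0 -0.005 -0.004 0.002 ;
[ 0.404  0.736 -0.218  2.052  0.44   0.263 -0.14 ]
```

View pics/o16scene.png

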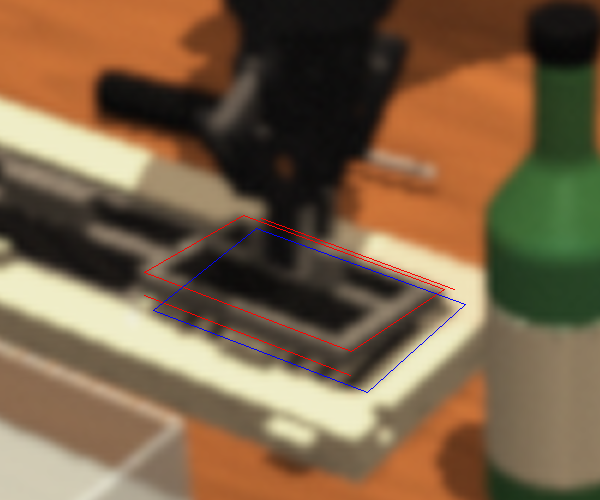

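View pics/o16top.png

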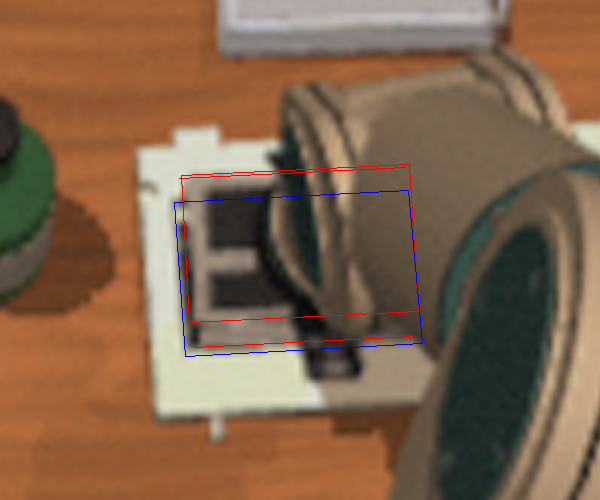

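```bash
python3 -m handwheel '-1 2 1.5 0 -0.003 0 0; -1 1 0 0 0 0 0; -1 0 0 0 0 0 0'; python3 -c "
from p import *
bay(BS,-31,14,.135,dy=2);print(ctrl.read_state()['qpos'].round(3))"
```

```text
clock: 25.0
eef_pos: [527.9, -154.3, 53.9]
tool_rot: [-0.016, 1.438, 0.016]
force: [-0.2, 0.4, -0.9]
width: 8.4
target [ 526.9 -154.3   52.7]
t 25.0 p [ 527.9 -154.3   53.9] F [-0.2  0.4 -0.9] w 8.4 q7 [ 0.26 -0.15] n 1
tool-d [ 1.   0.  -1.1] rv [-0.002 -0.002  0.002]
1 0 -1 -0.002 -0.002 0.002 ;
[ 0.4    0.741 -0.217  2.052  0.453  0.256 -0.153]
```

```bash
python3 -m handwheel '-1 2 0 -2 0 0.004 0; -0.62 0 0 0 0 0 0; -0.62 0 0 0 0 0 0; -0.62 0 0 0 0 0 0; -0.62 0 0 0 0 0 0'; python3 -c "
from p import *
print(ctrl.read_state()['qpos'].round(3))
b=cv2.resize(get_image('scene'),None,fx=6,fy=6,interpolation=2);cv2.imwrite('pics/s17.png',b[900:1350,1300:1900])"
```

```text
clock: 25.5
eef_pos: [526.6, -154.4, 51.8]
tool_rot: [-0.018, 1.441, 0.014]
force: [0.0, 0.5, 0.2]
width: 16.3
[ 0.4    0.744 -0.216  2.053  0.458  0.255 -0.157]
```

View pics/s17.png

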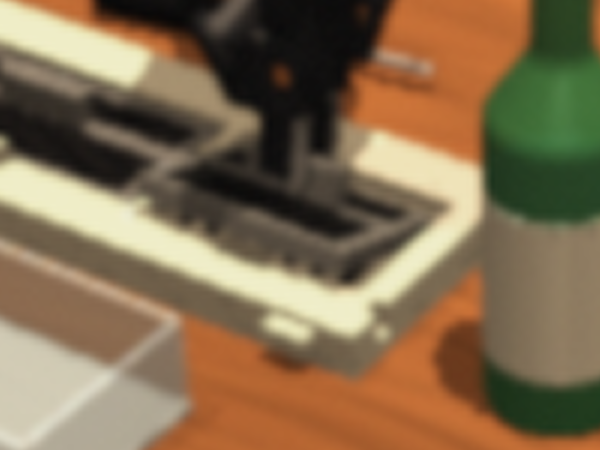

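Dropped tongue-down into the bay and still leaning on the catch. I back out and look.

```bash
python3 -m handwheel '0 0 0 0 0 0 0; 0 -12 0 0 0 0 0; 0 -30 0 2 0 0.03 0; 0 -25 0 10 0 0.03 0; 0 0 0 0 0 0 0'; python3 -c "
from p import *
w=T(BS,(30,0,75)); print(w); go(w,BS[3],.08)
b=cv2.resize(get_image('scene'),None,fx=6,fy=6,interpolation=2);cv2.imwrite('pics/s18.png',b[900:1350,1300:1900])
b=get_image('top');c=cv2.resize(b[150:225,340:460],None,fx=6,fy=6,interpolation=2);cv2.imwrite('pics/t18.png',c)"
```

```text
clock: 26.05
eef_pos: [529.4, -153.7, 123.3]
tool_rot: [-0.029, 1.506, 0.004]
force: [0.4, 0.6, 0.8]
width: 42.7
[ 549.49848999 -155.51667851   85.        ]
t 26.1 p [ 529.4 -153.7  123.3] F [0.4 0.6 0.8] w 42.7 q7 [ 0.54 -0.1 ] n 1
tool-d [39.5 -2.4 17.5] rv [-0.002 -0.015  0.002]
40 -2 18 -0.002 -0.015 0.002 ;
```

View pics/s18.png

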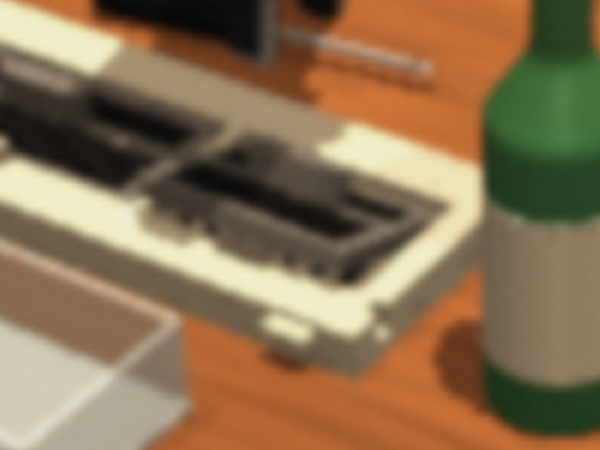

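View pics/t18.png

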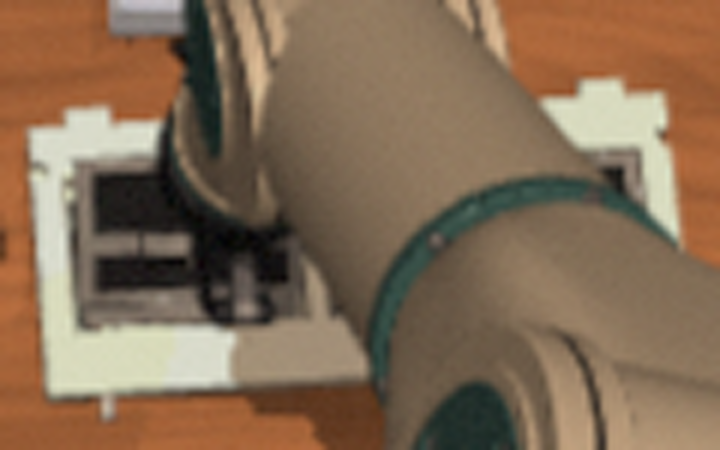

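```bash
python3 -m handwheel '-1 10 -1 18 0 0 0; -1 16 -1 4 0 0 0; -1 10 0 0 0 0 0; -1 0 0 0 0 0 0; -1 0 0 0 0 0 0'; python3 -c "
from p import *
w=T(BS,(32,0,46)); print(w); go(w,BS[3],.08)"
```

```text
clock: 26.65
eef_pos: [542.6, -155.5, 79.7]
tool_rot: [-0.013, 1.524, 0.018]
force: [-0.0, -0.2, 0.5]
width: 0.1
[ 551.49729985 -155.4476922    56.        ]
t 26.6 p [ 542.6 -155.5   79.7] F [-0.  -0.2  0.5] w 0.1 q7 [ 0.5  -0.12] n 1
tool-d [24.1 -0.2  7.8] rv [-0.003 -0.033  0.001]
24 0 8 -0.003 -0.033 0.001 ;
```

```bash
python3 -m handwheel '-1 4 0 10 0 0 0; -1 12 0 3 0 0 0; -1 7 0 0 0 0 0; -1 0 0 0 0 0 0'; python3 -c "
from p import *
w=T(BS,(32,0,46)); print(w); go(w,BS[3],.08)
b=cv2.resize(get_image('scene'),None,fx=6,fy=6,interpolation=2);cv2.imwrite('pics/s19.png',b[850:1300,1300:1900])"
```

```text
clock: 27.05
eef_pos: [557.3, -155.0, 55.5]
tool_rot: [-0.012, 1.524, 0.019]
force: [-0.2, 0.7, 0.8]
width: -0.3
[ 551.49729985 -155.4476922    56.        ]
t 27.1 p [ 557.3 -155.    55.5] F [-0.2  0.7  0.8] w -0.3 q7 [ 0.47 -0.13] n 1
tool-d [-0.7 -0.3 -5.8] rv [-0.003 -0.033  0.001]
-1 0 -6 -0.003 -0.033 0.001 ;
```

View pics/s19.png

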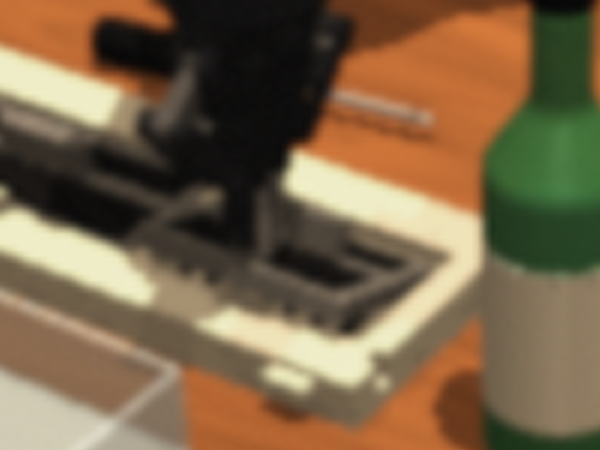

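```bash
python3 -m handwheel '-1 0 0 -6 0 0 0; -1 0 0 -6 0 0 0; -1 0 0 -4 0 0 0; -1 0 0 0 0 0 0'; python3 -m handwheel '-1 0 0 -3 0 0 0; -1 0 0 -3 0 0 0; -1 0 0 0 0 0 0'; python3 -m handwheel '-1 0 0 -3 0 0 0; -1 0 0 0 0 0 0'; python3 -m handwheel '-1 0 0 -2 0 0 0';python3 -m handwheel '-1 0 0 -2 0 0 0'
```

```text
clock: 27.5
eef_pos: [539.4, -155.7, 55.6]
tool_rot: [-0.021, 1.524, 0.011]
force: [0.4, 0.1, -0.1]
width: -0.2
clock: 27.8
eef_pos: [533.3, -156.1, 56.0]
tool_rot: [-0.028, 1.523, 0.003]
force: [0.0, 0.2, -0.3]
width: -0.1
clock: 28.0
eef_pos: [530.4, -156.3, 56.0]
tool_rot: [-0.029, 1.522, 0.002]
force: [0.4, 0.2, -0.6]
width: 0.1
clock: 28.1
eef_pos: [528.8, -156.2, 55.9]
tool_rot: [-0.027, 1.521, 0.004]
force: [0.6, -0.3, -0.5]
width: -0.2
clock: 28.2
eef_pos: [527.0, -156.2, 55.9]
tool_rot: [-0.026, 1.52, 0.006]
force: [2.2, 0.7, 1.2]
width: -0.1
```

```bash
python3 -m handwheel '-1 0 0 -2 0 0 0'; python3 -c "
from p import *
b=cv2.resize(get_image('scene'),None,fx=6,fy=6,interpolation=2);cv2.imwrite('pics/s20.png',b[850:1300,1300:1900])"
```

```text
clock: 28.3
eef_pos: [526.6, -156.2, 56.2]
tool_rot: [-0.024, 1.517, 0.007]
force: [4.5, 0.1, 2.0]
width: 0.0
```

View pics/s20.png

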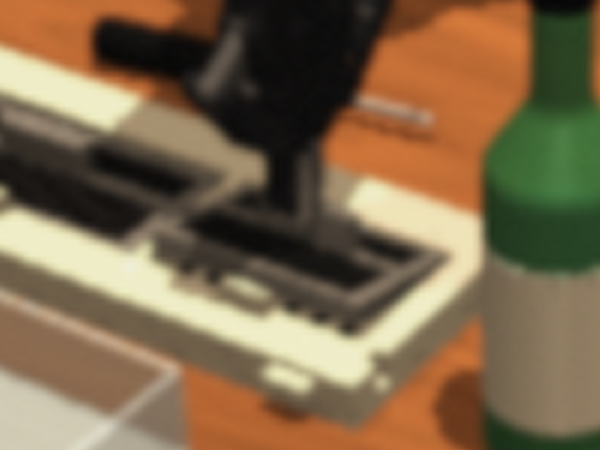

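The filter is pushed under the lip and its free edge is inboard of the catch. Next I back off and press the free edge down.

```bash
python3 -m handwheel '-1 0 0 4 0 0 0; -1 -12 0 10 0 0.03 0; -1 -8 0 9 0 0.02 0; -1 0 0 0 0 0 0'; python3 -c "
from p import *
w=T(BS,(27,0,45)); print(w); go(w,BS[3],0)"
```

```text
clock: 28.75
eef_pos: [545.9, -155.5, 76.8]
tool_rot: [-2.973, 1.565, -2.942]
force: [0.4, 0.8, -0.3]
width: 0.2
[ 546.50027518 -155.62015798   55.        ]
t 28.8 p [ 545.9 -155.5   76.8] F [ 0.4  0.8 -0.3] w 0.2 q7 [ 0.58 -0.11] n 1
tool-d [21.8 -0.1  0.7] rv [-0.003 -0.006  0.001]
22 0 1 -0.003 -0.006 0.001 ;
```

```bash
python3 -m handwheel '-1 12 0 2 0 0 0; -1 10 0 1 0 0 0; -1 8 0 1 0 0 0; -1 0 0 0 0 0 0'; python3 -m handwheel '-1 4 0 1 0 0 0; -1 4 0 1 0 0 0; -1 0 0 0 0 0 0'; python3 -c "
from p import *
w=T(BS,(27,0,21)); print(w); go(w,BS[3],0)"
```

```text
clock: 29.15
eef_pos: [547.1, -155.8, 42.4]
tool_rot: [-3.044, 1.561, -3.013]
force: [0.1, -0.3, 0.3]
width: 0.0
clock: 29.45
eef_pos: [548.3, -155.7, 33.2]
tool_rot: [-3.064, 1.56, -3.033]
force: [0.7, 0.8, -0.5]
width: -0.2
[ 546.50027518 -155.62015798   31.        ]
t 29.4 p [ 548.3 -155.7   33.2] F [ 0.7  0.8 -0.5] w -0.2 q7 [ 0.51 -0.14] n 1
tool-d [ 2.2  0.1 -1.7] rv [-0.004 -0.011  0.001]
2 0 -2 -0.004 -0.011 0.001 ;
```

```bash
python3 -m handwheel '-1 3 0 -1 0 0 0'; python3 -m handwheel '-1 3 0 0 0 0 0'; python3 -m handwheel '-1 3 0 0 0 0 0'
```

```text
clock: 29.55
eef_pos: [547.6, -155.6, 30.3]
tool_rot: [-3.058, 1.56, -3.027]
force: [0.3, -0.1, 0.1]
width: 0.0
clock: 29.65
eef_pos: [547.6, -155.6, 29.8]
tool_rot: [-2.939, 1.56, -2.909]
force: [-10.4, 2.2, 50.4]
width: 0.0
clock: 29.75
eef_pos: [547.6, -155.6, 30.0]
tool_rot: [-2.787, 1.56, -2.756]
force: [-7.0, 2.2, 33.3]
width: -0.2
```

```bash
python3 -m handwheel '-1 -5 0 0 0 0 0; -1 -40 0 0 0 0 0; -1 -45 0 0 0 0 0; -1 -45 0 -10 0 0 0; -1 -45 0 -30 0 0 0; -1 -40 -20 -40 0 0 0; -1 -20 -40 -30 0.05 0 0; -1 0 -45 -20 0.1 0 0; -1 0 -45 -20 0.1 0 0; -1 0 -45 0 0.1 0 0'; python3 -c "
from p import *
cv2.imwrite('pics/s21f.png',get_image('scene'));cv2.imwrite('pics/t21f.png',get_image('top'))
b=cv2.resize(get_image('scene'),None,fx=6,fy=6,interpolation=2);cv2.imwrite('pics/s21.png',b[850:1350,1050:1830])"
```

```text
clock: 30.75
eef_pos: [390.8, -340.8, 269.6]
tool_rot: [-2.634, 1.555, -2.949]
force: [0.8, 0.2, 0.2]
width: -0.1
```

View pics/s21.png

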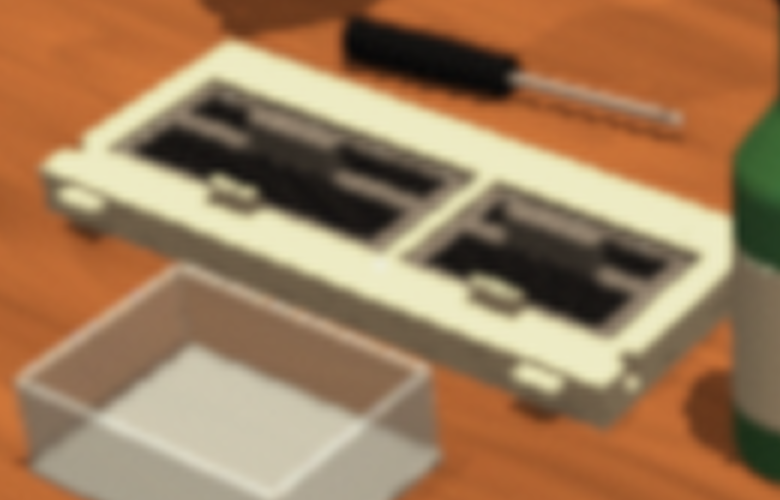

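View pics/t21f.png

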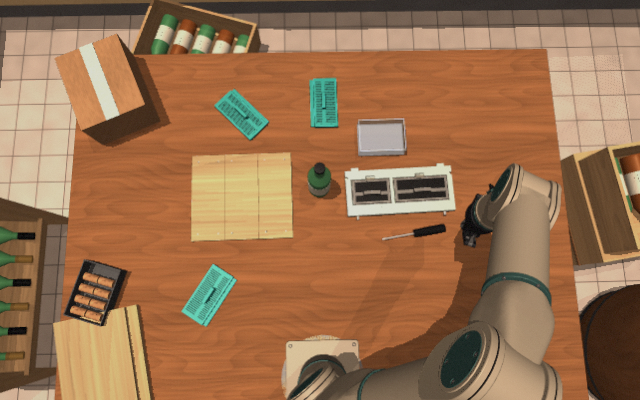

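View pics/s21f.png

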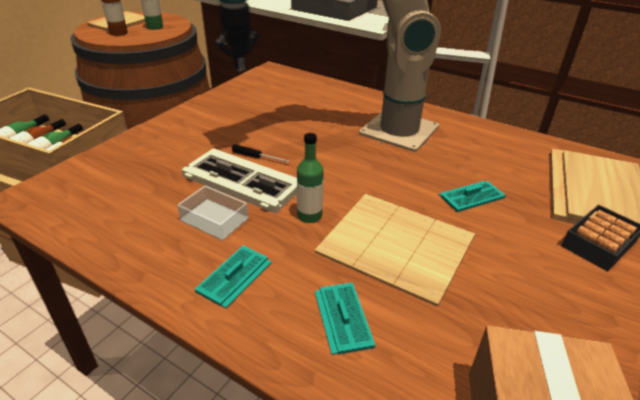

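```bash
python3 -c "
from p import *
a=cv2.imread('pics/t21f.png');b0=cv2.imread('pics/top0.png')
c=cv2.resize(a[158:222,338:463],None,fx=6,fy=6,interpolation=cv2.INTER_CUBIC)
for B in(BL,BS):
  q=np.array([(proj('top',T(B,p))-[338,158])*6+2.5 for p in [(5,-25,31),(5,25,31),(-5,25,31),(-5,-25,31)]]);cv2.polylines(c,[q.round().astype(int)],True,(0,0,255),1)
cv2.imwrite('pics/t22.png',c)
s0=cv2.imread('pics/scene0.png').astype(int);s1=cv2.imread('pics/s21f.png').astype(int)
for n,(x0,y0,x1,y1) in dict(bottle=(296,132,326,222),tub=(176,185,250,240),driver=(228,143,292,166)).items(): print(n,abs(s1-s0)[y0:y1,x0:x1].mean().round(2))"
```

```text
bottle 3.12
tub 2.84
driver 5.95
```

View pics/t22.png

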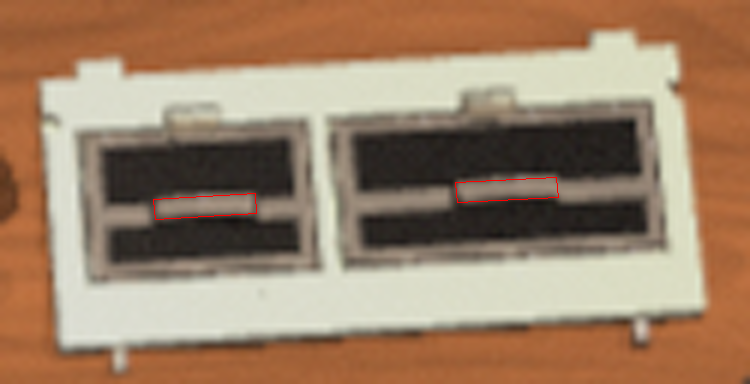

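```bash
python3 -c "
from cell import ctrl
print(ctrl.finish_job())"
```

```text
the job is handed in; nothing more can be done
None
```

Both filters are back in the carrier, each in the bay of its own length, and I handed the job in at about 31 s with the arm clear.

**How it went:** The arm came close to a wrist-joint limit over the carrier, so I could not tilt the filters enough to tuck them while holding them. I set each one down with its tongue dropped to the bay floor and its free edge on the catch. I then slid the tongue under the lip by pushing the rib, and pressed the free edge down with closed fingers.

**Last checks:**
- **Seating:** In the final top view both ribs lie on their computed home positions to within about 1 mm, and both catches stand out over the free edges. The scene view shows both filters flat.
- **Bystanders:** The bottle, tub and screwdriver look unmoved. This was judged from the pictures; a before-and-after pixel comparison changed little, most at the screwdriver, which I put down to the arm's shadow.

**Force and limits:** The last press on the short filter briefly read about 50 N at the wrist (32 N on the long one). That was through the fingertips, under the 120 N wrist limit but above the 40 N figure set for the arm and gripper body. Joint 6 got down to about 0.24 rad in the readings I took, just inside its 0.23 limit.

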